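Pack the small canvases on edge and fasten their case

ROBOT

A 7-joint arm with a two-finger parallel gripper is mounted at the origin on the work surface. World frame = base frame: x ahead of the robot, y to its left, z up, the work surface at z = 0. Lengths are in m, angles in rad, forces in N, time in s.
With the tool pointing down it reaches from about 0.425 to 0.875 m from the base axis. Payload 4.7 kg.
Tool frame: the origin (TCP) lies between the finger pads; the fingertips stand 19 mm ahead of it and the grasp point (between the pads) is the TCP (ctrl.tip_extent is the distance from the TCP to the fingertips, in m); z points along the fingers, y is the line along which they close (so a half turn about z gives the same grasp; the last joint's range is limited). The gripper opens to 87 mm and grips with 3 to 60 N. Pads are 19 mm wide; open, the fingers measure 117 mm over their backs; the gripper's body (75 mm by 190 mm) begins 51 mm behind the grasp point.
Start: joints at [1.204, 0.321, -0.07, 1.45, 0.023, 1.371, -0.057], TCP at [0.242, -0.603, 0.242] pointing down, gripper open.
Joint ranges: [-2.86, 2.86], [-0.3, 2.09], [-1.38, 1.24], [0.06, 2.45], [-1.56, 4.7], [0.09, 2.05], [-2.69, 2.69]. Speed limits (rad/s): [2.57, 2.57, 3.14, 3.14, 3.14, 3.14, 3.14].

INTERFACE

Orientations are given as a rotation vector (axis times angle).
In Python, from bench import ctrl gives the robot as it stands.
- The arm moves only by the shell command python3 -m crank 'ROWS' [OPENING] [FORCE]. ROWS is JSON, a list of rows, each an object of numbers: "tx", "ty", "tz": the shift along the tool's x, y, z in mm; "turn": the turn about the tool's z in units of 5 degrees (1.0 is 5 degrees). In form: [{"tx": .., "ty": .., "tz": .., "turn": ..}, ...]. A call has 1 to 5 rows; each row is the pose to reach, as a shift and turn from the pose commanded when the call began, along the tool's axes at that moment; what a row does not reach only later rows make up. A row lasts 1/8 s, in which the tool goes at most 62.5 mm and 10.7 degrees, less where a joint would pass 70% of its speed; a pose out of reach is approached as far as the arm can. A call with a gripper value outside its range is refused whole. OPENING is the finger opening in mm, from 0 to 87, set as the call begins (- or left out, the last holds). The fingers move at their own pace and stop on an object; FORCE is the grip in N (left out, the last holds). Time passes only in rows, so rows that repeat a pose let the fingers close. It gives the time, the measured TCP pose, the force, the opening and the grip force at its end, in the units of the state.
- ctrl.get_state(): the state, without advancing time (a new reading comes with each control period).
- ctrl.get_image(name): name is "side" or "top" or "wrist"; returns (picture, depth): 384x512x3 uint8, red, green, blue; 384x512 float32, m along the optical axis (not along the pixel's ray), 0 where there is no reading.
- ctrl.camera_model(name): a dict with "intrinsics" (3x3 intrinsics, pixels), "origin" and "orientation" of the camera in the world. Camera axes: x right, y down, z forward; pixel columns grow to the right and rows downward; lengths in m; the calibration is good to about 2 mm. A picture is of the moment at which its call begins: read the wrist's pose just before it. camera_model takes no time and is no camera call; for the wrist camera it gives the pose at the moment of the call.
- ctrl.close_job(): hands the job in; it is judged then, once.
Trained networks look in the newest picture that a camera, given by its name, has taken for a name from the list of things; names that differ only in an ending like _2 or _b are one class to them, and where a whole thing is asked for, a point or a joint stands for the part that bears it (a point fixed in the world has none). Each returns a list of dicts, best first, with "confidence" (0 to 1); they miss things now and then, are a little off and sometimes report something else, mostly with a low value. They report only what shows in the picture. A call takes as long as a camera call.
- ctrl.recognise(camera, query): "xyz" ([x, y, z] in m, in world coordinates, good to about 4 mm: the middle of the surface that is visible of it).
- ctrl.mark_of(camera, query): "xyz" ([x, y, z] in m, in world coordinates, good to about 4 mm: a listed point, or the origin of a listed thing).
The state is a dict: "time": time; "joint_positions": joint angles; "qd": joint speeds; "joint_torque": joint torques, N m; "position": TCP position; "tool_rot": TCP orientation; "ft_force": force on the tool from outside, world axes, zero at the start; "torque": the same for the moment, N m; "grip_width": opening from 0.0 (shut) to 1.0 (fully open); "grip_force": force on a finger pad.
Only numpy, scipy, OpenCV 4.12 (cv2) and the standard library are available. Lean on these libraries where they do the work, as an engineer would, in place of code of your own. Each camera call takes 0.05 s, during which the arm holds its last target. There are 200 camera calls.

TASK

Class is over: stand every small canvas that lies on the table on its short (60 mm) edge in the plywood carrying case, upright on the case's floor and each in a bay of its own. When all are in, close the lid fully, and only then swing the hasp up over the lid's edge until its tongue lies on the lid over the staple. Leave the phone, cup and the other things on the table where they are.

Things in the scene. Friction and masses are not known exactly. Their poses are not given: they have to be found in the camera images.
- case: fixed open plywood carrying case, 142 (x) x 152 (y) mm, walls 8, floor 6 thick, rim 40 above the table. Origin: centre of its underside; z up, -x its front. Four dividers (4 thick, tops 38 above the table, only the middle 44 of the width) at x = 37, 9, -19, -47 make four bays 24 wide. Lid hinge: along y at x 71, z 40. Hasp hinge: along x at x -25, y -80, z 28 (mm)
- bay1 (a point): bay 1 of the case (rearmost): centre of its floor, 6 mm above the table; axes as the case's
- bay2 (a point): bay 2 of the case (counted from the rear): centre of its floor, 6 mm above the table; axes as the case's
- bay3 (a point): bay 3 of the case (counted from the rear): centre of its floor, 6 mm above the table; axes as the case's
- bay4 (a point): bay 4 of the case (foremost): centre of its floor, 6 mm above the table; axes as the case's
- canvas1: small stretched canvas, 70 (its x) by 60 (its y) by 16 mm thick (its z), painted in pale and blue bands on its +z face, 80 g; starts lying flat, painted face up. Origin at the centre of its underside (the unpainted back face). Up to four of these, all alike; some may be absent
- canvas2: small stretched canvas, 70 (its x) by 60 (its y) by 16 mm thick (its z), painted in pale and blue bands on its +z face, 80 g; starts lying flat, painted face up. Origin at the centre of its underside (the unpainted back face). Up to four of these, all alike; some may be absent
- canvas3: small stretched canvas, 70 (its x) by 60 (its y) by 16 mm thick (its z), painted in pale and blue bands on its +z face, 80 g; starts lying flat, painted face up. Origin at the centre of its underside (the unpainted back face). Up to four of these, all alike; some may be absent
- canvas4: small stretched canvas, 70 (its x) by 60 (its y) by 16 mm thick (its z), painted in pale and blue bands on its +z face, 80 g; starts lying flat, painted face up. Origin at the centre of its underside (the unpainted back face). Up to four of these, all alike; some may be absent
- lid (a joint): angle of the case's lid: 0 closed, about 1.6 standing open, 1.75 its stop. Stiff hinge: it stays where it is left (about 3 N at the tab moves it). The lid is a plywood hood 142 x 152 mm, 48 mm deep, walls 8 mm, its top 88 mm above the table when closed; a canvas up to 82 mm above the table fits under it (one standing on the case's floor reaches 76)
- lid_tab (a point): middle of the outer face of the dark wooden tab on the lid's front (sticks out 24 mm, 46 wide, 8 thick). Lid closed: that face looks up, 52 mm above the table, 83 mm in front of the case's centre. Lid open: the tab points up and that face looks away from the case. Site z: the face's normal; the tab sticks out along point -x
- hasp (a joint): angle of the steel hasp on the case's -y side: 0 = tongue flat on the lid, staple in its slot (fastened); grows as it swings outward and down; 1.7 = stop. Stays where left; about 1 N at the tongue moves it. L-shaped strap 26 mm wide, 3 thick: 66 mm from hinge to bend, then a 40 mm tongue pointing to the case (its top 94 mm above the table when fastened)
- hasp_tip (a point): middle of the tongue's free end, on its outer face (its top when fastened; that face looks to the case's -y when the hasp is at 1.57, the tongue then pointing up). Site z: that face's normal; point y points along the tongue to the free end
- phone: bystander: black phone 150 x 72 x 9 mm lying flat; origin under its centre
- eraser: bystander: eraser in a blue sleeve, 50 x 24 x 14 mm; origin under its centre
- water_cup: bystander: clear cup, 72 mm wide, 85 mm high; origin under its centre
- paper_bowl: bystander: paper bowl, 116 mm wide, 75 mm high; origin under its centre
- pencil_case: bystander: blue cloth pencil case 190 x 75 x 45 mm; origin under its centre
- glue: bystander: white glue bottle, 44 mm wide, 110 mm high; origin under its centre
- sharpener: bystander: small steel pencil sharpener 34 x 22 x 16 mm; origin under its centre

How it is judged:
On the way, in this order (a step that is already met when the one before it is completed fails the run):
1. all the canvases that are there stand on their short edges in bays of the case, let go of, the lid still open (angle between the x axis of each of canvas1, canvas2, canvas3, canvas4 and the z axis of case, either way round below 0.27 rad and x of canvas1 in the frame of case between -0.06 and 0.07 m and y of canvas1 in the frame of case between -0.05 and 0.05 m and z of canvas1 in the frame of case between 0.034 and 0.048 m and x of canvas2 in the frame of case between -0.06 and 0.07 m and y of canvas2 in the frame of case between -0.05 and 0.05 m and z of canvas2 in the frame of case between 0.034 and 0.048 m and x of canvas3 in the frame of case between -0.06 and 0.07 m and y of canvas3 in the frame of case between -0.05 and 0.05 m and z of canvas3 in the frame of case between 0.034 and 0.048 m and x of canvas4 in the frame of case between -0.06 and 0.07 m and y of canvas4 in the frame of case between -0.05 and 0.05 m and z of canvas4 in the frame of case between 0.034 and 0.048 m and contact force between each of canvas1, canvas2, canvas3, canvas4 and the fingers below 0.1 N and value of joint lid above 0.6 rad), for 0.3 s.
2. the lid is fully closed (value of joint lid below 0.05 rad), for 0.2 s.
3. the hasp lies over the lid (value of joint hasp below 0.1 rad), for 0.2 s.
At the end, for the whole second after the job is handed in: every canvas present stands in the case on a short edge (within 15 degrees of upright, inside its walls, its middle no more than 7 mm off the height it has when standing on the floor), at rest; lid closed within 0.05 rad; hasp over the lid within 0.1 rad (angle between the x axis of each of canvas1, canvas2, canvas3, canvas4 and the z axis of case, either way round below 0.27 rad and x of canvas1 in the frame of case between -0.06 and 0.07 m and y of canvas1 in the frame of case between -0.05 and 0.05 m and z of canvas1 in the frame of case between 0.034 and 0.048 m and x of canvas2 in the frame of case between -0.06 and 0.07 m and y of canvas2 in the frame of case between -0.05 and 0.05 m and z of canvas2 in the frame of case between 0.034 and 0.048 m and x of canvas3 in the frame of case between -0.06 and 0.07 m and y of canvas3 in the frame of case between -0.05 and 0.05 m and z of canvas3 in the frame of case between 0.034 and 0.048 m and x of canvas4 in the frame of case between -0.06 and 0.07 m and y of canvas4 in the frame of case between -0.05 and 0.05 m and z of canvas4 in the frame of case between 0.034 and 0.048 m and value of joint lid below 0.05 rad and value of joint hasp below 0.1 rad and linear speed of each of canvas1, canvas2, canvas3, canvas4 below 0.03 m/s); the robot touches nothing.
It fails at once if a bystander (phone, eraser, cup, bowl, pencil case, glue, sharpener) is moved by more than 30 mm (distance of any of phone, eraser, water_cup, paper_bowl, pencil_case, glue, sharpener from where it was at the start of the episode above 0.03 m).
Of canvas1, canvas2, canvas3, canvas4 only 3 to 4 are there at a start; the rules pass over those that are not, and their reading is None.
At some moment in a run one of canvas1, canvas2, canvas3, canvas4 may be knocked a few centimetres aside while the robot is not near it.
It also fails if it takes over 210 s, if anything falls off the work surface, if the arm or the gripper's body presses on something with over 40 N, if the wrist force passes 120 N, or if a joint passes its speed limit or range.

## Working session

There is one attempt and no reset: what is moved stays moved. The work goes in short steps, Python scripts to look and compute and a shell command to move; the robot and the scene stay as the last step left them, time stands still between calls to the robot, and variables do not carry over. Pictures are saved under pics/ and viewed, at most 14 in all, crops included, and the job is handed in when it is done.

```bash
mkdir -p pics; ls
cat > h.py <<'E'
import numpy as np,cv2,json
from bench import ctrl
from scipy.spatial.transform import Rotation as R
def snap(n,f):
    im,d=ctrl.get_image(n); cv2.imwrite('pics/'+f,im[:,:,::-1]); return im,d
def cloud(n,d):
    m=ctrl.camera_model(n);K=np.array(m['intrinsics']);o=np.array(m['orientation'])
    Rm=R.from_rotvec(o).as_matrix() if o.size==3 else o.reshape(3,3)
    v,u=np.mgrid[:d.shape[0],:d.shape[1]]
    p=np.stack([(u-K[0,2])/K[0,0]*d,(v-K[1,2])/K[1,1]*d,d],-1)
    return p@Rm.T+np.array(m['origin'])
E
cat > a.py <<'E'
from h import *
for c in ['top','side']:
    im,d=snap(c,c+'0.png'); np.save(c+'0.npy',cloud(c,d))
    print(c,ctrl.camera_model(c)['origin'])
    for q in ['canvas1','case','lid_tab','hasp_tip','bay1','bay4','phone','eraser','water_cup','paper_bowl','pencil_case','glue','sharpener']:
        print(q,[(np.round(r['xyz'],3).tolist(),round(r['confidence'],2)) for r in ctrl.mark_of(c,q)][:6])
print(ctrl.get_state())
E
python3 a.py
```

```text
pics
top [ 0.39814353 -0.01249831  1.28380213]
canvas1 [([0.551, -0.29, 0.001], 0.89), ([0.567, 0.284, 0.003], 0.8), ([0.408, 0.316, 0.002], 0.75), ([0.406, -0.307, 0.0], 0.75)]
case [([0.514, -0.037, -0.001], 0.81), ([0.523, 0.048, 0.193], 0.59)]
lid_tab [([0.519, 0.049, 0.193], 0.74), ([0.552, -0.289, 0.001], 0.33)]
hasp_tip [([0.648, -0.078, 0.078], 0.62)]
bay1 [([0.513, -0.04, 0.01], 0.81), ([0.52, 0.014, 0.003], 0.78), ([0.517, -0.009, 0.005], 0.73), ([0.508, -0.067, 0.003], 0.73)]
bay4 [([0.513, -0.04, 0.01], 0.81), ([0.52, 0.014, 0.003], 0.78), ([0.517, -0.009, 0.005], 0.73), ([0.508, -0.067, 0.003], 0.73)]
phone [([0.663, -0.427, -0.001], 0.85)]
eraser [([0.442, 0.404, 0.002], 0.69)]
water_cup [([0.739, 0.228, -0.004], 0.68)]
paper_bowl [([0.745, -0.228, -0.004], 0.63)]
pencil_case [([0.555, 0.498, 0.002], 0.87)]
glue [([0.528, -0.514, 0.001], 0.82)]
sharpener [([0.461, -0.41, -0.0], 0.55)]
side [ 0.23084275 -1.14431273  1.42477983]
canvas1 [([0.55, -0.283, -0.002], 0.91), ([0.407, -0.305, 0.0], 0.74), ([0.405, 0.315, 0.002], 0.73), ([0.566, 0.282, 0.002], 0.61)]
case [([0.50
[... 840 characters left out ...]
ime': 1.4, 'joint_positions': array([ 1.20411473,  0.32101143, -0.07010186,  1.45053081,  0.02258896,
        1.37082363, -0.05693003]), 'qd': array([ 0.00097025, -0.00037944, -0.00178037, -0.00047034,  0.00078568,
        0.00031802,  0.00052379]), 'joint_torque': array([-3.70978580e-05, -4.91100347e+01, -4.03323630e-01, -3.12760377e+01,
       -6.38079992e-02,  3.39457649e-02,  1.62470400e-05]), 'position': array([ 0.24154975, -0.6034469 ,  0.24156362]), 'tool_rot': array([ 3.08480842e+00,  5.94502848e-01, -5.04261884e-05]), 'ft_force': array([0.66664255, 0.45930514, 0.39257393]), 'torque': array([ 0.03664822,  0.04530526, -0.01286254]), 'grip_force': 0.0, 'grip_width': 0.9998988250369628}
```

View pics/top0.png

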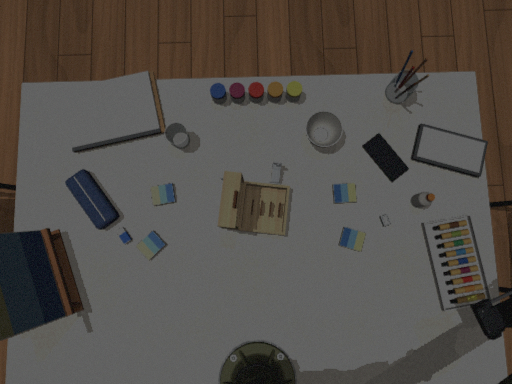

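```bash
cat > b.py <<'E'
from h import *
P=np.load('top0.npy')
for c in [(.551,-.287),(.567,.283),(.406,.316),(.405,-.306)]:
    m=(np.hypot(P[...,0]-c[0],P[...,1]-c[1])<.06)&(P[...,2]>.010)&(P[...,2]<.025)
    q=P[m][:,:2]*1000
    r=cv2.minAreaRect(q.astype(np.float32)); print(c,m.sum(),np.round(r[0],1),np.round(r[1],1),round(r[2],1),P[m][:,2].mean())
# case rim
m=(np.hypot(P[...,0]-.513,P[...,1]+.037)<.14)&(P[...,2]>.036)&(P[...,2]<.044)
q=P[m][:,:2]*1000; r=cv2.minAreaRect(q.astype(np.float32)); print('case',m.sum(),np.round(r[0],1),np.round(r[1],1),r[2])
for p in q[:0]: print(p)
m=(np.hypot(P[...,0]-.513,P[...,1]-.09)<.16)&(P[...,2]>.12)
q=P[m]; print('lid',q.min(0),q.max(0))
r=cv2.minAreaRect((q[:,:2]*1000).astype(np.float32)); print(r)
E
python3 b.py
```

```text
(0.551, -0.287) 424 [ 550.7 -287.4] [60.4 70.5] 2.6 0.01562886000605896
(0.567, 0.283) 434 [563.  281.5] [60.2 70.3] 8.2 0.015972797049552175
(0.406, 0.316) 452 [406.2 317.3] [60.5 70.7] 43.6 0.016166872557836692
(0.405, -0.306) 443 [ 406.6 -303. ] [70.7 59.8] 71.6 0.01564664118980645
case 554 [542.1 -34.7] [148.8 217.7] 81.96450805664062
lid [ 0.39814353 -0.01249831  0.12170955] [0.6001169  0.09585792 1.28380213]
((494.05810546875, 55.88958740234375), (215.27696228027344, 95.71783447265625), 11.517972946166992)
```

```bash
cat >> h.py <<'E'
def pose():
    s=ctrl.get_state(); M=R.from_rotvec(s['tool_rot']).as_matrix()
    return s,np.array(s['position'])*1000,M
def go(x,y,z,ang=None):
    "target TCP in mm, world angle (deg) of the closing axis"
    s,p,M=pose(); d=M.T@(np.array([x,y,z])-p)
    cur=np.degrees(np.arctan2(M[1,1],M[0,1])); t=0
    if ang is not None: t=-((ang-cur+90)%180-90)
    print('at',np.round(p,1),'clos',round(cur,1),'j7',round(s['joint_positions'][6],2),'-> tx %.1f ty %.1f tz %.1f turn %.2f'%(*d,t/5),'tilt',np.round(M[:,2],3))
E
cat > c.py <<'E'
from h import *
from scipy.optimize import minimize
P=np.load('top0.npy').reshape(-1,3)*1000
q=P[(abs(P[:,2]-40)<3.5)&(np.hypot(P[:,0]-513,P[:,1]+37)<110)][:,:2]
best=None
for yaw in np.arange(74,90,1.):
    c,s=np.cos(np.radians(yaw)),np.sin(np.radians(yaw))
    e=np.array([[c,s],[-s,c]]); w=q@e.T
    w=w[(w[:,1]<(np.array([513,-37])@e.T)[1]+90)]
    # front edge & left edge sharpness via percentile
    print(yaw,[np.round(np.percentile(w[:,i],k),1) for i in (0,1) for k in (1,3,6,95,98)])
go(550.7,-287.4,150,2.6)
im=cv2.imread('pics/top0.png')[160:250,205:305]; cv2.imwrite('pics/crop0.png',cv2.resize(cv2.convertScaleAbs(im,alpha=1.5),None,fx=6,fy=6,interpolation=cv2.INTER_CUBIC))
E
python3 c.py; python3 -c "
from h import *
for c in ['top','side']:
  for q in ['case','canvas1']: print(c,q,[np.round(r['xyz'],3).tolist() for r in ctrl.recognise(c,q)])"
```

```text
74.0 [np.float64(31.5), np.float64(34.0), np.float64(36.4), np.float64(181.4), np.float64(185.2), np.float64(-581.2), np.float64(-577.6), np.float64(-574.4), np.float64(-422.2), np.float64(-418.6)]
75.0 [np.float64(23.5), np.float64(26.0), np.float64(28.2), np.float64(172.1), np.float64(175.5), np.float64(-582.4), np.float64(-578.7), np.float64(-575.8), np.float64(-424.5), np.float64(-421.1)]
76.0 [np.float64(15.5), np.float64(17.9), np.float64(20.2), np.float64(162.9), np.float64(165.8), np.float64(-583.2), np.float64(-579.6), np.float64(-576.9), np.float64(-426.6), np.float64(-423.6)]
77.0 [np.float64(7.5), np.float64(9.7), np.float64(12.0), np.float64(153.6), np.float64(156.0), np.float64(-583.8), np.float64(-580.4), np.float64(-578.1), np.float64(-428.6), np.float64(-425.7)]
78.0 [np.float64(-0.5), np.float64(1.6), np.float64(3.7), np.float64(144.3), np.float64(146.6), np.float64(-584.3), np.float64(-581.2), np.float64(-579.0), np.float64(-430.3), np.float64(-427.9)]
79.0 [np.float64(-8.3), np.float64(-6.6), np.float64(-4.9), np.float64(135.0), np.float64(137.1), np.float64(-584.
[... 1790 characters left out ...]
64(-591.3), np.float64(-588.3), np.float64(-585.6), np.float64(-433.2), np.float64(-432.9)]
89.0 [np.float64(-100.0), np.float64(-96.8), np.float64(-95.6), np.float64(48.0), np.float64(51.1), np.float64(-591.9), np.float64(-588.7), np.float64(-585.7), np.float64(-432.3), np.float64(-431.9)]
at [ 241.5 -603.4  241.6] clos -68.2 j7 -0.06 -> tx 404.5 ty -178.5 tz 91.5 turn -14.16 tilt [-0. -0. -1.]
top case [[0.52, -0.008, 0.036], [0.458, -0.406, 0.016]]
top canvas1 [[0.561, 0.283, 0.016], [0.408, 0.315, 0.018], [0.552, -0.284, 0.017], [0.406, -0.306, 0.017], [0.522, -0.005, 0.033]]
side case [[0.516, 0.027, 0.04], [0.57, 0.284, 0.014]]
side canvas1 [[0.569, 0.283, 0.018], [0.405, 0.31, 0.018]]
```

View pics/crop0.png

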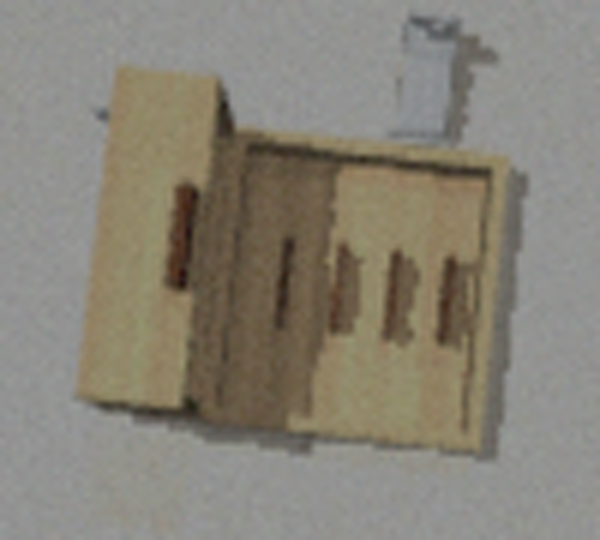

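```bash
python3 -c "
from h import *
go(552.2,-320.4,120,2.6)"
```

```text
at [ 241.5 -603.5  241.6] clos -68.2 j7 -0.06 -> tx 393.6 ty -147.3 tz 121.5 turn -14.16 tilt [-0. -0. -1.]
```

```bash
python3 -m crank '[{"tx":54,"ty":-20,"turn":-2},{"tx":108,"ty":-40,"turn":-4},{"tx":162,"ty":-60,"turn":-6},{"tx":216,"ty":-80,"turn":-8},{"tx":270,"ty":-100,"turn":-10}]' 87 3; python3 -c "
from h import *
go(552.2,-320.4,120,2.6)"
```

```text
at [ 241.5 -603.5  241.6] clos -68.2 j7 -0.06 -> tx 393.6 ty -147.3 tz 121.5 turn -14.16 tilt [-0. -0. -1.]$[0]: bad value
```

```bash
python3 -m crank '[{"tx":54,"ty":-20,"tz":0,"turn":-2},{"tx":108,"ty":-40,"tz":0,"turn":-4},{"tx":162,"ty":-60,"tz":0,"turn":-6},{"tx":216,"ty":-80,"tz":0,"turn":-8},{"tx":270,"ty":-100,"tz":0,"turn":-10}]' 87 3; python3 -c "
from h import *
go(552.2,-320.4,120,2.6)"
```

```text
time: 2.22
position: [0.4563, -0.409, 0.2419]
tool_rot: [2.539, 1.849, -0.0]
ft_force: [0.5, -0.0, -0.1]
grip_width: 1.002
grip_force: 0.0
at [ 456.3 -409.   241.9] clos -17.9 j7 0.31 -> tx 113.8 ty 64.1 tz 121.9 turn -4.09 tilt [ 0.    -0.001 -1.   ]
```

```bash
python3 -m crank '[{"tx":40,"ty":20,"tz":40,"turn":-1.5},{"tx":80,"ty":45,"tz":80,"turn":-3},{"tx":114,"ty":64,"tz":122,"turn":-4.1},{"tx":114,"ty":64,"tz":122,"turn":-4.1}]' ; python3 -c "
from h import *
go(552.2,-320.4,25,2.6)"
```

```text
time: 2.72
position: [0.5518, -0.3163, 0.1154]
tool_rot: [-2.163, -2.268, -0.002]
ft_force: [-1.2, 0.1, -0.3]
grip_width: 1.0
grip_force: 0.0
at [ 551.8 -316.3  115.4] clos 2.7 j7 0.4 -> tx -4.7 ty 0.6 tz 90.3 turn 0.03 tilt [-0.005  0.006 -1.   ]
```

```bash
python3 -m crank '[{"tx":0,"ty":0,"tz":50,"turn":0},{"tx":0,"ty":0,"tz":94,"turn":0},{"tx":0,"ty":0,"tz":94,"turn":0}]' ; python3 -m crank '[{"tx":0,"ty":0,"tz":0,"turn":0},{"tx":0,"ty":0,"tz":0,"turn":0},{"tx":0,"ty":0,"tz":0,"turn":0},{"tx":0,"ty":0,"tz":0,"turn":0},{"tx":0,"ty":0,"tz":0,"turn":0}]' 50 3;python3 -m crank '[{"tx":0,"ty":0,"tz":-20,"turn":0},{"tx":0,"ty":0,"tz":-40,"turn":0},{"tx":0,"ty":0,"tz":-60,"turn":0},{"tx":0,"ty":0,"tz":-80,"turn":0},{"tx":0,"ty":0,"tz":-100,"turn":0}]';  python3 -c "
from h import *
go(552.2,-320.4,25,2.6);snap('wrist','w1.png');snap('side','s1.png')"
```

```text
time: 3.1
position: [0.5494, -0.3227, 0.0238]
tool_rot: [-2.176, -2.261, 0.003]
ft_force: [0.3, 0.4, 0.2]
grip_width: 1.002
grip_force: 0.0
time: 3.72
position: [0.5521, -0.3224, 0.0267]
tool_rot: [2.175, 2.264, 0.0]
ft_force: [0.2, -1.2, 4.6]
grip_width: 0.686
grip_force: 3.0
time: 4.35
position: [0.5515, -0.322, 0.1272]
tool_rot: [2.176, 2.265, -0.0]
ft_force: [0.5, 0.0, -1.9]
grip_width: 0.69
grip_force: 3.0
at [ 551.5 -322.   127.2] clos 2.3 j7 0.4 -> tx 1.6 ty 0.8 tz 102.2 turn -0.06 tilt [ 0. -0. -1.]
```

```bash
python3 -c "
import cv2,numpy as np
w=cv2.imread('pics/w1.png');s=cv2.imread('pics/s1.png')
cv2.imwrite('pics/c1.png',np.hstack([cv2.resize(w,(400,300)),cv2.resize(s,(400,300))]))"
```

```text
(no output)
```

View pics/c1.png

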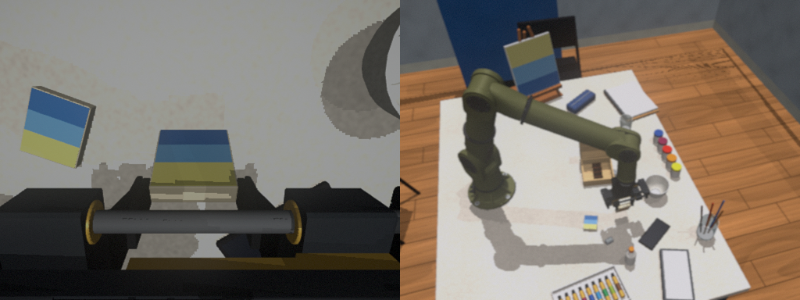

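```bash
cat > t.py <<'E'
from h import *
import sys
# held canvas: points from wrist depth between fingers, in the tool frame (mm)
def held(save=None):
    s,p,M=pose(); im,d=ctrl.get_image('wrist'); q=cloud('wrist',d)*1000
    if save: cv2.imwrite('pics/'+save,im[:,:,::-1])
    t=(q-p)@M; m=(d>0)&(abs(t[...,1])<24)&(abs(t[...,0])<85)&(t[...,2]<95)&(t[...,2]>-5)&(q[...,2]>8)
    sat=(im.max(-1).astype(int)-im.min(-1))
    k=t[m&(sat>45)]
    print('n',len(k)); 
    if len(k)<50: return
    for z in range(-10,95,8):
        b=k[(k[:,2]>=z)&(k[:,2]<z+8)]
        if len(b)>5: print(z,len(b),'x %.0f %.0f'%(np.percentile(b[:,0],5),np.percentile(b[:,0],95)))
    c=k.mean(0);U=np.linalg.svd(k-c,full_matrices=False)[2]
    n=U[2]*np.sign(U[2][2]);print('face normal',np.round(n,2),'angle of face from vertical deg',round(np.degrees(np.arcsin(abs(n[2]))),1),'mean',c.round(1))
held(sys.argv[1] if len(sys.argv)>1 else None)
E
python3 t.py
```

```text
n 5091
14 622 x 8 10
22 911 x 10 13
30 730 x 13 16
38 745 x 16 20
46 656 x 19 22
54 590 x 23 26
62 535 x 25 29
70 302 x 29 30
face normal [-0.93 -0.    0.36] angle of face from vertical deg 21.1 mean [18.  -0.2 42.4]
```

```bash
cat >> h.py <<'E'
CX,CY,YAW=510.5,-34.5,82.
def cs(x,y,z):
    a=np.radians(YAW); return CX+x*np.cos(a)-y*np.sin(a),CY+x*np.sin(a)+y*np.cos(a),z
def cgo(x,y,z):
    s,p,M=pose(); a=np.radians(YAW); d=p[:2]-[CX,CY]
    print('case frame now',np.round([d[0]*np.cos(a)+d[1]*np.sin(a),-d[0]*np.sin(a)+d[1]*np.cos(a),p[2]],1))
    go(*cs(x,y,z),YAW-90)
E
python3 -c "
from h import *
s,p,M=pose();print('cam in tool',(np.array(ctrl.camera_model('wrist')['origin'])*1000-p)@M)
cgo(15,0,170)"
```

```text
cam in tool [  78.36937212   -0.70575223 -144.04355813]
case frame now [-279.3  -81.4  127.2]
at [ 552.3 -322.4  127.2] clos 2.3 j7 0.4 -> tx 304.0 ty -27.3 tz -43.4 turn 2.06 tilt [ 0.002 -0.002 -1.   ]
```

```bash
python3 -m crank '[{"tx":30,"ty":0,"tz":-43,"turn":0},{"tx":90,"ty":-7,"tz":-43,"turn":0.5},{"tx":150,"ty":-14,"tz":-43,"turn":1},{"tx":205,"ty":-21,"tz":-43,"turn":1.5},{"tx":250,"ty":-27,"tz":-43,"turn":2.06}]' ;python3 -m crank '[{"tx":30,"ty":0,"tz":0,"turn":0},{"tx":48,"ty":7,"tz":0,"turn":0},{"tx":48,"ty":7,"tz":0,"turn":0},{"tx":48,"ty":7,"tz":0,"turn":0}]'; python3 t.py w2.png;  python3 -c "
from h import *
cgo(29,0,170)
for q in ['bay1','lid_tab']:print([(np.round(r['xyz'],3).tolist(),round(r['confidence'],2)) for r in ctrl.mark_of('wrist',q)])"
```

```text
time: 5.12
position: [0.5131, -0.0706, 0.1677]
tool_rot: [-2.37, -2.061, 0.001]
ft_force: [0.2, -0.3, -0.6]
grip_width: 0.687
grip_force: 3.0
time: 5.62
position: [0.5273, -0.0278, 0.1678]
tool_rot: [-2.371, -2.06, 0.002]
ft_force: [0.6, -0.8, -1.3]
grip_width: 0.687
grip_force: 3.0
n 78
14 73 x 6 7
face normal [ 1.   -0.    0.02] angle of face from vertical deg 1.4 mean [ 6.7  0.3 15.2]
case frame now [  8.7 -15.8 168. ]
at [527.3 -28.1 168. ] clos -8.1 j7 -0.21 -> tx 20.3 ty -15.8 tz -2.0 turn -0.02 tilt [-0.001 -0.    -1.   ]
[([0.517, 0.015, 0.005], 0.67), ([0.508, -0.038, 0.012], 0.66), ([0.513, -0.016, 0.008], 0.56)]
[([0.521, 0.052, 0.194], 0.88)]
```

View pics/w2.png

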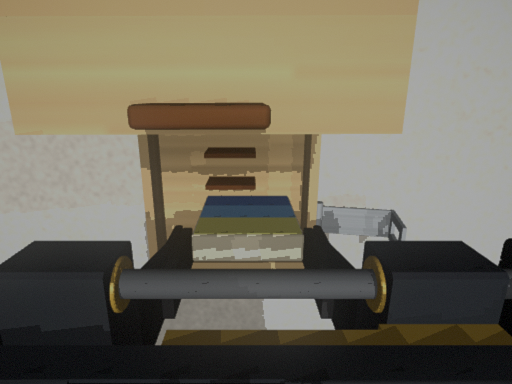

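```bash
sed -i 's/&(q\[...,2\]>8)/\&(q[...,2]>p[2]-85)/; s/m&(sat>45)/m\&(t[...,0]>3)\&(t[...,0]<40)\&(t[...,2]>12)/' t.py; python3 t.py; python3 -c "
from h import *
im,d=ctrl.get_image('wrist');q=cloud('wrist',d).reshape(-1,3)*1000
a=np.radians(YAW);w=q-[CX,CY,0];x=w[:,0]*np.cos(a)+w[:,1]*np.sin(a);y=-w[:,0]*np.sin(a)+w[:,1]*np.cos(a);z=q[:,2]
m=(abs(z-38)<4)&(abs(x)<90)&(abs(y)<95)
print(np.histogram(y[m],bins=np.arange(-94,95,4)))
m=(abs(z-37)<3)&(abs(x)<68)&(abs(y)<25)
print(np.histogram(x[m],bins=np.arange(-68,70,3)))
m=(z>150)&(z<215)&(abs(y)<80)&(x>40)
print('lid',[np.percentile(x[m],k) for k in (1,5)],z[m].max(), np.percentile(y[m],[1,99]))
m=(z>170)&(abs(y)<25)&(x>40); print('tab',x[m].min(),np.percentile(z[m],[1,50,99]),x[m].max())
"
```

```text
n 3643
6 426 x 3 7
14 759 x 4 7
22 464 x 7 7
30 407 x 7 7
38 370 x 7 7
46 316 x 7 7
54 285 x 7 7
62 273 x 6 7
70 239 x 6 7
78 104 x 6 7
face normal [-1.    0.    0.01] angle of face from vertical deg 0.8 mean [ 6.6 -0.  37.3]
(array([  0,   0,   0,   3, 159, 412, 399,  33,  31,  31,  36,  31,  32,
        37,  33,  31,  31,  40,  75,  80,  90,  87,  81,  82,  89,  85,
        84,  84,  87,  35,  33,  36,  21,   0,   0,   0,   0,   0,   0,
         0, 477, 508, 318,   0,   0,   0,   0]), array([-94, -90, -86, -82, -78, -74, -70, -66, -62, -58, -54, -50, -46,
       -42, -38, -34, -30, -26, -22, -18, -14, -10,  -6,  -2,   2,   6,
        10,  14,  18,  22,  26,  30,  34,  38,  42,  46,  50,  54,  58,
        62,  66,  70,  74,  78,  82,  86,  90,  94]))
(array([ 10,  62,   0,   0,   0,   0,   0,   0,   0,   0,   0,   0,   0,
         0,   0,   0,   0,   0,   0,   0,   0,   0,   0,   0,  47, 152,
        92,   0,   0,   0,   0,   0,   0,   0, 141, 111,   0,   0,   0,
         0,   0,   0,   0,   0,   0]), array([-68, -65, -62, -59, -56, -53, -50, -47, -44, -41, -38, -35, -32,
       -29, -26, -23, -20, -17, -14, -11,  -8,  -5,  -2,   1,   4,   7,
        10,  13,  16,  19,  22,  25,  28,  31,  34,  37,  40,  43,  46,
        49,  52,  55,  58,  61,  64,  67]))
lid [np.float64(72.38347839499558), np.float64(75.06406967062135)] 208.91689561727105 [-74.09137461  74.19766624]
tab 40.00087426583868 [181.17904974 183.1957498  312.42404265] 119.39228548891265
```

```bash
python3 -m crank '[{"tx":10,"ty":-16,"tz":0,"turn":0},{"tx":18,"ty":-16,"tz":0,"turn":0},{"tx":18,"ty":-16,"tz":20,"turn":0},{"tx":18,"ty":-16,"tz":48,"turn":0},{"tx":18,"ty":-16,"tz":48,"turn":0}]' ;python3 -m crank '[{"tx":5,"ty":0,"tz":0,"turn":0},{"tx":10,"ty":0,"tz":0,"turn":0},{"tx":15,"ty":0,"tz":0,"turn":0},{"tx":20,"ty":0,"tz":0,"turn":0},{"tx":23,"ty":0,"tz":0,"turn":0}]'; python3 t.py w3.png;  python3 -c "
from h import *
cgo(50,0,120)"
```

```text
time: 6.5
position: [0.5133, -0.006, 0.1193]
tool_rot: [-2.368, -2.061, 0.003]
ft_force: [0.0, 0.5, -0.7]
grip_width: 0.694
grip_force: 3.0
time: 7.12
position: [0.5179, 0.0165, 0.1207]
tool_rot: [2.37, 2.062, 0.0]
ft_force: [0.7, -0.6, -2.5]
grip_width: 0.692
grip_force: 3.9
n 0
case frame now [ 52.   -0.2 120.6]
at [517.9  16.9 120.6] clos -7.9 j7 -0.32 -> tx -2.0 ty -0.2 tz 0.6 turn 0.01 tilt [ 0.  0. -1.]
```

View pics/w3.png

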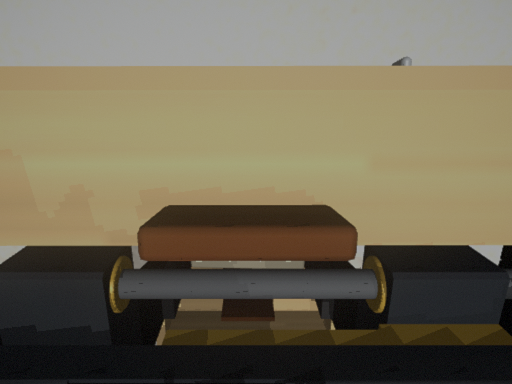

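```bash
python3 -m crank '[{"tx":-2,"ty":0,"tz":0,"turn":0},{"tx":-2,"ty":0,"tz":7,"turn":0},{"tx":-2,"ty":0,"tz":14,"turn":0},{"tx":-2,"ty":0,"tz":20,"turn":0},{"tx":-2,"ty":0,"tz":20,"turn":0}]' ;python3 -m crank '[{"tx":0,"ty":0,"tz":5,"turn":0},{"tx":0,"ty":0,"tz":10,"turn":0},{"tx":0,"ty":0,"tz":15,"turn":0},{"tx":0,"ty":0,"tz":15,"turn":0},{"tx":0,"ty":0,"tz":15,"turn":0}]';  python3 -c "
from h import *
cgo(50,0,82)"
```

```text
time: 7.8
position: [0.5169, 0.0142, 0.0997]
tool_rot: [-2.37, -2.061, 0.002]
ft_force: [0.7, 0.4, -1.6]
grip_width: 0.689
grip_force: 3.0
time: 8.43
position: [0.5173, 0.0142, 0.0854]
tool_rot: [-2.37, -2.061, 0.001]
ft_force: [-0.2, -0.6, -1.1]
grip_width: 0.692
grip_force: 3.0
case frame now [49.1  0.1 85.4]
at [517.3  14.2  85.4] clos -8.0 j7 -0.34 -> tx 0.9 ty 0.1 tz 3.4 turn 0.00 tilt [-0.001 -0.    -1.   ]
```

```bash
python3 -m crank '[{"tx":0,"ty":0,"tz":2,"turn":0},{"tx":0,"ty":0,"tz":4,"turn":0},{"tx":0,"ty":0,"tz":5,"turn":0},{"tx":0,"ty":0,"tz":5,"turn":0}]'; python3 -m crank '[{"tx":0,"ty":0,"tz":0,"turn":0},{"tx":0,"ty":0,"tz":0,"turn":0},{"tx":0,"ty":0,"tz":0,"turn":0}]' 76; python3 -m crank '[{"tx":0,"ty":0,"tz":-20,"turn":0},{"tx":0,"ty":0,"tz":-40,"turn":0},{"tx":-20,"ty":0,"tz":-60,"turn":0},{"tx":-45,"ty":0,"tz":-90,"turn":0},{"tx":-70,"ty":0,"tz":-120,"turn":0}]'; python3 -c "
from h import *
snap('wrist','w4.png')
for q in ['canvas1']:print([(np.round(r['xyz'],3).tolist(),round(r['confidence'],2)) for r in ctrl.mark_of('wrist',q)],[(np.round(r['xyz'],3).tolist(),round(r['confidence'],2)) for r in ctrl.recognise('wrist',q)])
cgo(0,0,200);go(550,280,200,8)"
```

```text
time: 8.93
position: [0.518, 0.0143, 0.0808]
tool_rot: [2.37, 2.061, 0.001]
ft_force: [0.6, 0.2, 4.1]
grip_width: 0.692
grip_force: 3.0
time: 9.3
position: [0.5175, 0.0138, 0.0801]
tool_rot: [2.371, 2.061, -0.0]
ft_force: [2.6, -0.4, -2.7]
grip_width: 0.819
grip_force: 3.1
time: 9.93
position: [0.507, -0.0556, 0.2011]
tool_rot: [-2.369, -2.061, 0.001]
ft_force: [1.2, -0.0, 0.8]
grip_width: 0.873
grip_force: 0.0
[([0.515, 0.011, 0.044], 0.73)] [([0.517, 0.02, 0.081], 0.77)]
case frame now [-22.1  -0.9 201.8]
at [508.3 -56.5 201.8] clos -8.2 j7 -0.12 -> tx 22.1 ty -0.9 tz 1.7 turn -0.03 tilt [ 0.002 -0.001 -1.   ]
at [508.3 -56.5 201.8] clos -8.2 j7 -0.12 -> tx 339.0 ty -6.4 tz 1.5 turn -3.23 tilt [ 0.002 -0.001 -1.   ]
```

View pics/w4.png

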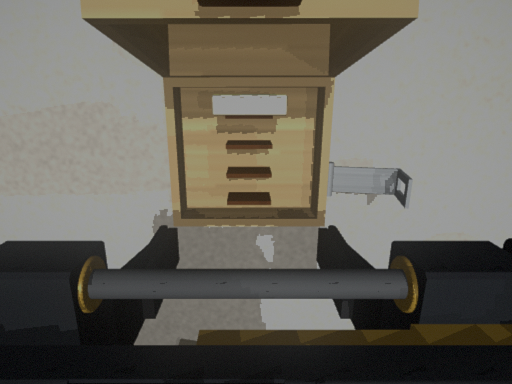

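```bash
cat > loc.py <<'E'
from h import *
def loc(x0,y0):
    im,d=ctrl.get_image('top');P=cloud('top',d)
    m=(np.hypot(P[...,0]*1000-x0,P[...,1]*1000-y0)<75)&(P[...,2]>.010)&(P[...,2]<.025)
    m=cv2.morphologyEx(m.astype(np.uint8),cv2.MORPH_OPEN,np.ones((3,3)))>0
    q=P[m][:,:2]*1000
    (c,(w,h),a)=cv2.minAreaRect(q.astype(np.float32)); 
    if w>h: a-=90
    if a<-90:a+=180
    u=np.array([-np.sin(np.radians(a)),np.cos(np.radians(a))])
    print('centre',np.round(c,1),round(w,1),round(h,1),'closing',round(a,1),m.sum())
    for s in(-33,33):
        g=np.array(c)+s*u; print('end',s,np.round(g,1)); go(*g,120,a)
import sys; loc(float(sys.argv[1]),float(sys.argv[2]))
E
python3 loc.py 406.6 -303
```

```text
centre [ 406.5 -302.6] 69.9 60.2 closing -19.0 435
end -33 [ 395.8 -333.8]
at [507.6 -55.1 200.5] clos -8.0 j7 -0.12 -> tx -291.6 ty -71.8 tz 80.4 turn 2.20 tilt [ 0.  0. -1.]
end 33 [ 417.3 -271.4]
at [507.6 -55.1 200.5] clos -8.0 j7 -0.12 -> tx -226.8 ty -59.2 tz 80.4 turn 2.20 tilt [ 0.  0. -1.]
```

```bash
python3 -m crank '[{"tx":-60,"ty":-10,"tz":0,"turn":0.5},{"tx":-120,"ty":-25,"tz":10,"turn":1},{"tx":-180,"ty":-40,"tz":30,"turn":1.5},{"tx":-240,"ty":-55,"tz":50,"turn":2},{"tx":-292,"ty":-72,"tz":80,"turn":2.2}]' 87 3;python3 -m crank '[{"tx":0,"ty":0,"tz":0,"turn":0},{"tx":0,"ty":0,"tz":0,"turn":0},{"tx":0,"ty":0,"tz":0,"turn":0}]'; python3 -c "
from h import *
go(395.8,-333.8,25,-19)"
```

```text
time: 10.75
position: [0.3975, -0.3307, 0.1214]
tool_rot: [-2.556, -1.826, -0.0]
ft_force: [1.2, -1.0, 0.3]
grip_width: 0.998
grip_force: 0.0
time: 11.12
position: [0.3993, -0.3285, 0.123]
tool_rot: [2.554, 1.829, 0.001]
ft_force: [-0.1, -0.0, -0.4]
grip_width: 1.0
grip_force: 0.0
at [ 399.3 -328.5  123. ] clos -18.8 j7 0.27 -> tx -6.2 ty -1.6 tz 98.0 turn 0.05 tilt [ 0.001  0.    -1.   ]
```

```bash
python3 -m crank '[{"tx":-6,"ty":-1.5,"tz":45,"turn":0},{"tx":-6,"ty":-1.5,"tz":98,"turn":0},{"tx":-6,"ty":-1.5,"tz":98,"turn":0},{"tx":-6,"ty":-1.5,"tz":98,"turn":0}]'; python3 -m crank '[{"tx":0,"ty":0,"tz":0,"turn":0},{"tx":0,"ty":0,"tz":0,"turn":0},{"tx":0,"ty":0,"tz":0,"turn":0},{"tx":0,"ty":0,"tz":0,"turn":0},{"tx":0,"ty":0,"tz":0,"turn":0}]' 50 3;python3 -m crank '[{"tx":0,"ty":0,"tz":-20,"turn":0},{"tx":0,"ty":0,"tz":-40,"turn":0},{"tx":0,"ty":0,"tz":-60,"turn":0},{"tx":0,"ty":0,"tz":-90,"turn":0},{"tx":0,"ty":0,"tz":-140,"turn":0}]';  python3 t.py; python3 -c "
from h import *
cgo(24,0,165)"
```

```text
time: 11.62
position: [0.3955, -0.3349, 0.0258]
tool_rot: [2.555, 1.827, 0.001]
ft_force: [0.1, -0.7, 0.8]
grip_width: 0.998
grip_force: 0.0
time: 12.25
position: [0.3949, -0.336, 0.0254]
tool_rot: [2.556, 1.824, 0.0]
ft_force: [0.2, 0.1, 3.0]
grip_width: 0.688
grip_force: 3.0
time: 12.88
position: [0.3928, -0.3343, 0.1637]
tool_rot: [-2.553, -1.822, 0.002]
ft_force: [0.7, -0.1, -0.3]
grip_width: 0.688
grip_force: 3.0
n 4555
6 237 x 9 11
14 873 x 10 13
22 778 x 13 16
30 700 x 16 19
38 624 x 19 22
46 581 x 22 25
54 524 x 25 28
62 238 x 28 29
face normal [-0.94  0.    0.35] angle of face from vertical deg 20.2 mean [18.3 -0.1 35.9]
case frame now [-315.5   70.8  171.9]
at [ 396.5 -337.1  171.9] clos -19.0 j7 0.29 -> tx 346.8 ty 4.8 tz 5.9 turn -2.20 tilt [ 0.005 -0.005 -1.   ]
```

```bash
python3 -m crank '[{"tx":60,"ty":0,"tz":0,"turn":-0.5},{"tx":120,"ty":0,"tz":0,"turn":-1},{"tx":180,"ty":2,"tz":0,"turn":-1.5},{"tx":240,"ty":4,"tz":0,"turn":-2},{"tx":300,"ty":5,"tz":0,"turn":-2.2}]';python3 -m crank '[{"tx":40,"ty":0,"tz":0,"turn":0},{"tx":40,"ty":0,"tz":0,"turn":0},{"tx":40,"ty":0,"tz":0,"turn":0}]'; python3 t.py; python3 -c "
from h import *
cgo(24,0,120)"
```

```text
time: 13.55
position: [0.4967, -0.0518, 0.1645]
tool_rot: [2.37, 2.062, -0.001]
ft_force: [1.6, -0.4, -0.6]
grip_width: 0.689
grip_force: 3.0
time: 13.92
position: [0.5018, -0.0148, 0.1643]
tool_rot: [-2.371, -2.061, 0.002]
ft_force: [-1.0, 0.2, -1.0]
grip_width: 0.692
grip_force: 3.0
n 3995
6 655 x 3 8
14 703 x 5 8
22 506 x 8 9
30 438 x 8 9
38 393 x 8 9
46 356 x 8 9
54 308 x 9 10
62 293 x 9 10
70 259 x 9 10
78 84 x 9 10
face normal [-1.   -0.    0.06] angle of face from vertical deg 3.4 mean [ 8.   0.  36.6]
case frame now [ 17.7  11.2 164.4]
at [501.8 -15.4 164.4] clos -8.1 j7 -0.21 -> tx 6.4 ty 11.3 tz 44.3 turn -0.02 tilt [-0.001 -0.001 -1.   ]
```

```bash
python3 -m crank '[{"tx":4.5,"ty":11,"tz":0,"turn":0},{"tx":4.5,"ty":11,"tz":20,"turn":0},{"tx":4.5,"ty":11,"tz":44,"turn":0},{"tx":4.5,"ty":11,"tz":44,"turn":0},{"tx":4.5,"ty":11,"tz":44,"turn":0}]'; python3 -c "
from h import *
cgo(22,0,82)"; python3 -m crank '[{"tx":0,"ty":0,"tz":10,"turn":0},{"tx":0,"ty":0,"tz":20,"turn":0},{"tx":0,"ty":0,"tz":28,"turn":0},{"tx":0,"ty":0,"tz":34,"turn":0},{"tx":0,"ty":0,"tz":34,"turn":0}]';  python3 -c "
from h import *
cgo(22,0,82)"
```

```text
time: 14.6
position: [0.5147, -0.0113, 0.1216]
tool_rot: [2.371, 2.06, 0.001]
ft_force: [0.1, 0.4, -1.1]
grip_width: 0.689
grip_force: 3.0
case frame now [ 23.6  -0.9 121.6]
at [514.7 -11.3 121.6] clos -8.0 j7 -0.26 -> tx -1.6 ty -0.9 tz 39.6 turn -0.01 tilt [ 0.001  0.    -1.   ]
time: 15.22
position: [0.5136, -0.0109, 0.0864]
tool_rot: [-2.37, -2.062, 0.001]
ft_force: [0.1, -0.7, -1.0]
grip_width: 0.694
grip_force: 3.0
case frame now [23.8  0.2 86.4]
at [513.6 -10.9  86.4] clos -8.0 j7 -0.29 -> tx -1.8 ty 0.2 tz 4.4 turn 0.01 tilt [-0.001  0.    -1.   ]
```

Good, in the bay; lower, release, retreat and locate canvas C.

```bash
python3 -m crank '[{"tx":-1,"ty":0,"tz":2,"turn":0},{"tx":-1,"ty":0,"tz":4,"turn":0},{"tx":-1,"ty":0,"tz":5,"turn":0},{"tx":-1,"ty":0,"tz":5,"turn":0}]'; python3 -m crank '[{"tx":0,"ty":0,"tz":0,"turn":0},{"tx":0,"ty":0,"tz":0,"turn":0},{"tx":0,"ty":0,"tz":0,"turn":0}]' 76; python3 -m crank '[{"tx":0,"ty":0,"tz":-20,"turn":0},{"tx":0,"ty":0,"tz":-40,"turn":0},{"tx":-20,"ty":0,"tz":-80,"turn":0},{"tx":-30,"ty":0,"tz":-140,"turn":0},{"tx":-40,"ty":0,"tz":-190,"turn":0}]'; python3 loc.py 406 317; python3 -c "
from h import *
for q in ['canvas1']:print([(np.round(r['xyz'],3).tolist(),round(r['confidence'],2)) for r in ctrl.mark_of('wrist',q)],[(np.round(r['xyz'],3).tolist(),round(r['confidence'],2)) for r in ctrl.mark_of('top',q)])
print(cs(51,0,41),cs(23,0,41))"
```

```text
time: 15.72
position: [0.514, -0.0119, 0.0821]
tool_rot: [2.37, 2.061, 0.001]
ft_force: [0.3, 0.7, 4.5]
grip_width: 0.692
grip_force: 3.0
time: 16.1
position: [0.5135, -0.0121, 0.0816]
tool_rot: [-2.371, -2.061, 0.0]
ft_force: [-0.4, -0.6, 0.8]
grip_width: 0.856
grip_force: 0.0
time: 16.73
position: [0.5082, -0.052, 0.274]
tool_rot: [2.37, 2.06, 0.001]
ft_force: [1.0, 0.7, 0.1]
grip_width: 0.875
grip_force: 0.0
centre [406.3 317.7] 61.1 70.5 closing 41.7 447
end -33 [428.3 293.1]
at [511.1 -53.8 280.8] clos -8.1 j7 -0.1 -> tx 332.1 ty -132.6 tz 158.5 turn -9.97 tilt [ 0.011 -0.004 -1.   ]
end 33 [384.3 342.3]
at [511.1 -53.8 280.8] clos -8.1 j7 -0.1 -> tx 374.7 ty -183.1 tz 157.8 turn -9.97 tilt [ 0.011 -0.004 -1.   ]
[([0.516, 0.01, 0.045], 0.83), ([0.508, -0.039, 0.014], 0.74), ([0.502, -0.02, 0.115], 0.6)] [([0.517, 0.002, 0.042], 0.7), ([0.408, 0.318, 0.002], 0.68), ([0.513, -0.018, 0.04], 0.61), ([0.565, 0.284, 0.004], 0.6)]
(np.float64(517.5978281489633), np.float64(16.003671505820087), 41) (np.float64(513.7009813220815), np.float64(-11.72383441894388), 41)
```

```bash
python3 -m crank '[{"tx":55,"ty":-20,"tz":0,"turn":-2},{"tx":110,"ty":-40,"tz":0,"turn":-4},{"tx":165,"ty":-60,"tz":0,"turn":-6},{"tx":220,"ty":-80,"tz":0,"turn":-8},{"tx":270,"ty":-105,"tz":20,"turn":-9.8}]' 87 3; python3 -c "
from h import *
go(428.3,293.1,120,42.5)"
```

```text
time: 17.5
position: [0.4411, 0.2327, 0.2514]
tool_rot: [1.294, 2.862, 0.002]
ft_force: [0.6, 0.3, -0.2]
grip_width: 1.002
grip_force: 0.0
at [441.1 232.7 251.4] clos 41.3 j7 0.17 -> tx 53.9 ty 30.1 tz 131.4 turn -0.23 tilt [ 0.001  0.001 -1.   ]
```

```bash
python3 -m crank '[{"tx":25,"ty":15,"tz":40,"turn":-0.2},{"tx":54,"ty":30,"tz":80,"turn":-0.2},{"tx":54,"ty":30,"tz":130,"turn":-0.2},{"tx":54,"ty":30,"tz":130,"turn":-0.2},{"tx":54,"ty":30,"tz":130,"turn":-0.2}]'; python3 -c "
from h import *
go(428.3,293.1,25,42.5)"
```

```text
time: 18.12
position: [0.4292, 0.291, 0.1227]
tool_rot: [1.278, 2.87, 0.001]
ft_force: [-0.2, 0.5, 0.8]
grip_width: 1.001
grip_force: 0.0
at [429.2 291.  122.7] clos 42.0 j7 -0.09 -> tx 2.1 ty 0.7 tz 97.7 turn -0.10 tilt [ 0.  0. -1.]
```

```bash
python3 -m crank '[{"tx":2,"ty":0.5,"tz":45,"turn":-0.1},{"tx":2,"ty":0.5,"tz":98,"turn":-0.1},{"tx":2,"ty":0.5,"tz":98,"turn":-0.1},{"tx":2,"ty":0.5,"tz":98,"turn":-0.1}]'; python3 -m crank '[{"tx":0,"ty":0,"tz":0,"turn":0},{"tx":0,"ty":0,"tz":0,"turn":0},{"tx":0,"ty":0,"tz":0,"turn":0},{"tx":0,"ty":0,"tz":0,"turn":0},{"tx":0,"ty":0,"tz":0,"turn":0}]' 50 3;python3 -m crank '[{"tx":0,"ty":0,"tz":-20,"turn":0},{"tx":0,"ty":0,"tz":-40,"turn":0},{"tx":0,"ty":0,"tz":-80,"turn":0},{"tx":0,"ty":0,"tz":-130,"turn":0},{"tx":0,"ty":0,"tz":-180,"turn":0}]';  python3 t.py; python3 -c "
from h import *
cgo(-6,0,300)"
```

```text
time: 18.62
position: [0.4294, 0.2934, 0.0264]
tool_rot: [1.265, 2.873, 0.003]
ft_force: [0.1, 0.8, 1.0]
grip_width: 0.999
grip_force: 0.0
time: 19.25
position: [0.4282, 0.2927, 0.0242]
tool_rot: [1.265, 2.875, 0.0]
ft_force: [0.6, 0.3, 4.2]
grip_width: 0.688
grip_force: 3.0
time: 19.88
position: [0.4275, 0.2929, 0.2065]
tool_rot: [1.263, 2.875, 0.001]
ft_force: [1.3, -0.8, -1.4]
grip_width: 0.688
grip_force: 3.0
n 5191
6 349 x 13 15
14 1317 x 15 21
22 1197 x 21 27
30 1100 x 27 32
38 993 x 33 38
46 235 x 38 40
face normal [-0.8   0.01  0.6 ] angle of face from vertical deg 36.5 mean [25.8 -0.1 28.8]
case frame now [315.8 125.5 213.1]
at [430.1 295.7 213.1] clos 42.6 j7 -0.01 -> tx -301.5 ty -168.1 tz -87.5 turn 10.12 tilt [ 0.01   0.004 -1.   ]
```

```bash
python3 -m crank '[{"tx":0,"ty":0,"tz":-50,"turn":1},{"tx":-20,"ty":-10,"tz":-100,"turn":3},{"tx":-70,"ty":-40,"tz":-110,"turn":5},{"tx":-120,"ty":-70,"tz":-110,"turn":7},{"tx":-175,"ty":-95,"tz":-110,"turn":9}]'; python3 -c "
from h import *
cgo(-6,0,300)"
```

```text
time: 20.55
position: [0.4759, 0.0985, 0.3155]
tool_rot: [2.272, 2.166, 0.002]
ft_force: [1.1, 0.2, 0.2]
grip_width: 0.689
grip_force: 3.0
case frame now [126.9  52.7 315.5]
at [475.9  98.5 315.5] clos -2.7 j7 -0.27 -> tx -137.2 ty 40.2 tz 15.7 turn 1.05 tilt [ 0.003 -0.001 -1.   ]
```

```bash
python3 -m crank '[{"tx":-60,"ty":20,"tz":0,"turn":0.5},{"tx":-120,"ty":35,"tz":0,"turn":1},{"tx":-137,"ty":40,"tz":40,"turn":1.05},{"tx":-137,"ty":40,"tz":90,"turn":1.05},{"tx":-137,"ty":40,"tz":150,"turn":1.05}]';python3 -m crank '[{"tx":0,"ty":0,"tz":0,"turn":0},{"tx":0,"ty":0,"tz":0,"turn":0},{"tx":0,"ty":0,"tz":0,"turn":0}]'; python3 t.py; python3 -c "
from h import *
cgo(-6,0,120)"
```

```text
time: 21.18
position: [0.5112, -0.0394, 0.1643]
tool_rot: [2.364, 2.064, 0.004]
ft_force: [-0.0, 0.1, -1.1]
grip_width: 0.688
grip_force: 3.0
time: 21.55
position: [0.5122, -0.0391, 0.167]
tool_rot: [2.363, 2.064, 0.005]
ft_force: [-0.5, -0.8, -0.3]
grip_width: 0.695
grip_force: 3.0
n 5846
6 283 x 6 8
14 1052 x 7 11
22 927 x 11 14
30 851 x 14 18
38 770 x 18 21
46 678 x 21 24
54 615 x 24 28
62 562 x 28 31
70 108 x 31 32
face normal [-0.92 -0.    0.39] angle of face from vertical deg 22.9 mean [17.5  0.  38. ]
case frame now [ -4.4  -2.1 166.6]
at [512.  -39.2 166.6] clos -7.7 j7 -0.17 -> tx -1.6 ty -2.3 tz 46.6 turn 0.06 tilt [ 0.005 -0.001 -1.   ]
```

```bash
python3 -m crank '[{"tx":-20,"ty":-1,"tz":0,"turn":0},{"tx":-40,"ty":-2,"tz":0,"turn":0},{"tx":-60,"ty":-2,"tz":0,"turn":0},{"tx":-70,"ty":-2,"tz":0,"turn":0},{"tx":-70,"ty":-2,"tz":0,"turn":0}]';python3 -m crank '[{"tx":62,"ty":0,"tz":0,"turn":0},{"tx":68,"ty":0,"tz":0,"turn":0},{"tx":68,"ty":0,"tz":0,"turn":0}]'; python3 t.py; python3 -c "
from h import *
cgo(-6,0,120)"
```

```text
time: 22.22
position: [0.4992, -0.1087, 0.1646]
tool_rot: [2.367, 2.064, 0.001]
ft_force: [-0.4, 0.4, -1.0]
grip_width: 0.687
grip_force: 3.0
time: 22.6
position: [0.5081, -0.0394, 0.1641]
tool_rot: [2.362, 2.07, 0.0]
ft_force: [0.1, -0.5, -1.2]
grip_width: 0.69
grip_force: 3.0
n 4862
6 219 x 4 6
14 850 x 5 8
22 736 x 8 10
30 660 x 10 12
38 604 x 12 14
46 531 x 14 16
54 478 x 16 18
62 446 x 18 20
70 337 x 20 21
face normal [-0.97 -0.    0.24] angle of face from vertical deg 14.1 mean [12.1 -0.  39.7]
case frame now [ -6.5   1.6 164. ]
at [508.  -40.8 164. ] clos -7.7 j7 -0.17 -> tx 0.6 ty 1.6 tz 44.0 turn 0.07 tilt [ 0.    -0.001 -1.   ]
```

```bash
python3 -m crank '[{"tx":-20,"ty":1,"tz":0,"turn":0},{"tx":-40,"ty":2,"tz":0,"turn":0},{"tx":-60,"ty":2,"tz":0,"turn":0},{"tx":-70,"ty":2,"tz":0,"turn":0},{"tx":-70,"ty":2,"tz":0,"turn":0}]';python3 -m crank '[{"tx":62,"ty":0,"tz":0,"turn":0},{"tx":68,"ty":0,"tz":0,"turn":0},{"tx":68,"ty":0,"tz":0,"turn":0}]'; python3 t.py; python3 -c "
from h import *
cgo(-6,0,120)"
```

```text
time: 23.28
position: [0.5003, -0.1116, 0.1638]
tool_rot: [-2.369, -2.064, 0.0]
ft_force: [0.5, 0.0, -1.1]
grip_width: 0.692
grip_force: 3.0
time: 23.65
position: [0.5097, -0.0418, 0.1639]
tool_rot: [2.363, 2.07, -0.0]
ft_force: [0.2, -0.5, -1.0]
grip_width: 0.686
grip_force: 3.0
n 4812
6 335 x 4 6
14 802 x 5 8
22 701 x 7 9
30 635 x 9 11
38 561 x 11 13
46 511 x 12 14
54 467 x 14 16
62 403 x 16 18
70 368 x 18 19
78 29 x 19 19
face normal [-0.98 -0.    0.21] angle of face from vertical deg 12.4 mean [11.1  0.  39.6]
case frame now [ -8.7  -0.3 163.8]
at [509.5 -43.2 163.8] clos -7.7 j7 -0.16 -> tx 2.7 ty -0.2 tz 43.8 turn 0.06 tilt [-0.    -0.001 -1.   ]
```

```bash
python3 -m crank '[{"tx":-7,"ty":0,"tz":0,"turn":0},{"tx":-7,"ty":0,"tz":20,"turn":0},{"tx":-7,"ty":0,"tz":44,"turn":0},{"tx":-7,"ty":0,"tz":50,"turn":0},{"tx":-7,"ty":0,"tz":50,"turn":0}]'; python3 -c "
from h import *
cgo(-16,0,82)"; python3 -m crank '[{"tx":0,"ty":0,"tz":8,"turn":0},{"tx":2,"ty":0,"tz":14,"turn":0},{"tx":4,"ty":0,"tz":20,"turn":0},{"tx":6,"ty":0,"tz":27,"turn":0},{"tx":6,"ty":0,"tz":27,"turn":0}]';  python3 -c "
from h import *
cgo(-10,0,82)"; python3 t.py
```

```text
time: 24.32
position: [0.5085, -0.0509, 0.1138]
tool_rot: [-2.367, -2.065, 0.001]
ft_force: [-0.1, -0.3, -0.8]
grip_width: 0.689
grip_force: 3.0
case frame now [-16.5  -0.3 113.8]
at [508.5 -50.9 113.8] clos -7.8 j7 -0.18 -> tx 0.5 ty -0.3 tz 31.8 turn 0.04 tilt [-0.001  0.    -1.   ]
time: 24.95
position: [0.5094, -0.0437, 0.0865]
tool_rot: [-2.365, -2.067, 0.0]
ft_force: [-0.1, -0.8, -1.0]
grip_width: 0.687
grip_force: 3.0
case frame now [-9.2 -0.2 86.5]
at [509.4 -43.7  86.5] clos -7.7 j7 -0.22 -> tx -0.8 ty -0.2 tz 4.5 turn 0.06 tilt [-0.  0. -1.]
n 2945
6 172 x 7 8
14 697 x 7 8
22 612 x 8 9
30 535 x 9 10
38 477 x 10 11
46 426 x 11 12
54 26 x 12 12
face normal [-0.99 -0.    0.13] angle of face from vertical deg 7.2 mean [ 9.4 -0.  31.1]
```

Seating well; lower, release, retreat, locate B.

```bash
python3 -m crank '[{"tx":1,"ty":0,"tz":2,"turn":0},{"tx":2,"ty":0,"tz":4,"turn":0},{"tx":2,"ty":0,"tz":5,"turn":0},{"tx":2,"ty":0,"tz":5,"turn":0}]'; python3 -m crank '[{"tx":0,"ty":0,"tz":0,"turn":0},{"tx":0,"ty":0,"tz":0,"turn":0},{"tx":0,"ty":0,"tz":0,"turn":0}]' 76; python3 -m crank '[{"tx":0,"ty":0,"tz":-20,"turn":0},{"tx":0,"ty":0,"tz":-40,"turn":0},{"tx":-20,"ty":0,"tz":-80,"turn":0},{"tx":-25,"ty":0,"tz":-140,"turn":0},{"tx":-25,"ty":0,"tz":-190,"turn":0}]'; python3 loc.py 563 281.5; python3 -c "
from h import *
snap('wrist','w5.png')
print([(np.round(r['xyz'],3).tolist(),round(r['confidence'],2)) for r in ctrl.mark_of('top','canvas1')])"
```

```text
time: 25.5
position: [0.5099, -0.042, 0.082]
tool_rot: [2.366, 2.067, 0.0]
ft_force: [-0.7, -0.3, 3.8]
grip_width: 0.69
grip_force: 3.0
time: 25.88
position: [0.5096, -0.0422, 0.0816]
tool_rot: [-2.366, -2.066, 0.0]
ft_force: [-0.2, 0.2, 0.8]
grip_width: 0.86
grip_force: 0.0
time: 26.5
position: [0.5064, -0.0676, 0.274]
tool_rot: [2.367, 2.064, 0.001]
ft_force: [0.1, 0.6, -0.3]
grip_width: 0.872
grip_force: 0.0
centre [562.9 281.5] 60.0 70.8 closing 8.6 413
end -33 [567.9 248.9]
at [509.5 -67.4 280.8] clos -7.8 j7 -0.07 -> tx 321.5 ty 13.2 tz 160.4 turn -3.27 tilt [ 0.011 -0.003 -1.   ]
end 33 [558.  314.2]
at [509.5 -67.4 280.8] clos -7.8 j7 -0.07 -> tx 384.8 ty -5.4 tz 160.1 turn -3.27 tilt [ 0.011 -0.003 -1.   ]
[([0.565, 0.282, 0.005], 0.82), ([0.519, 0.004, 0.039], 0.68), ([0.511, -0.018, 0.041], 0.63), ([0.442, 0.401, 0.001], 0.42)]
```

View pics/w5.png

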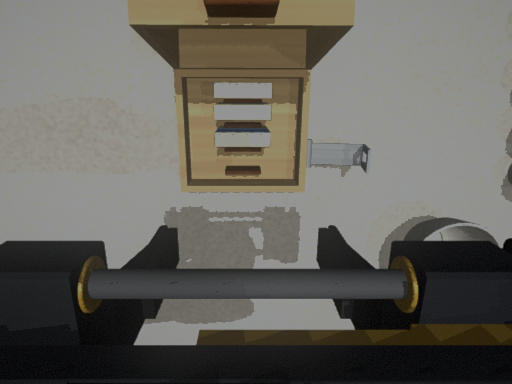

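```bash
sed -i 's/(t\[...,0\]>3)/(t[...,0]>-60)/' t.py; python3 -m crank '[{"tx":60,"ty":0,"tz":0,"turn":-1},{"tx":120,"ty":0,"tz":0,"turn":-2},{"tx":180,"ty":0,"tz":0,"turn":-3},{"tx":240,"ty":-2,"tz":0,"turn":-3.3},{"tx":300,"ty":-4,"tz":0,"turn":-3.3}]' 87 3; python3 -m crank '[{"tx":50,"ty":20,"tz":30,"turn":0},{"tx":82,"ty":24,"tz":70,"turn":0},{"tx":82,"ty":24,"tz":120,"turn":0},{"tx":82,"ty":24,"tz":150,"turn":0},{"tx":82,"ty":24,"tz":150,"turn":0}]'; python3 -c "
from h import *
go(558,314.2,25,8.5)"
```

```text
time: 27.28
position: [0.5423, 0.2322, 0.2702]
tool_rot: [-2.045, -2.384, 0.003]
ft_force: [1.1, -0.6, 0.0]
grip_width: 0.999
grip_force: 0.0
time: 27.9
position: [0.5515, 0.3142, 0.1175]
tool_rot: [-2.042, -2.383, 0.011]
ft_force: [-0.2, -1.2, 0.0]
grip_width: 1.0
grip_force: 0.0
at [551.5 314.2 117.5] clos 8.8 j7 -0.68 -> tx -0.8 ty 7.2 tz 92.5 turn 0.06 tilt [-0.007 -0.003 -1.   ]
```

```bash
python3 -m crank '[{"tx":-1,"ty":7,"tz":45,"turn":0},{"tx":-1,"ty":7,"tz":93,"turn":0},{"tx":-1,"ty":7,"tz":93,"turn":0},{"tx":-1,"ty":7,"tz":93,"turn":0}]'; python3 -m crank '[{"tx":0,"ty":0,"tz":0,"turn":0},{"tx":0,"ty":0,"tz":0,"turn":0},{"tx":0,"ty":0,"tz":0,"turn":0},{"tx":0,"ty":0,"tz":0,"turn":0},{"tx":0,"ty":0,"tz":0,"turn":0}]' 50 3;python3 -m crank '[{"tx":0,"ty":0,"tz":-20,"turn":0},{"tx":0,"ty":0,"tz":-60,"turn":0},{"tx":0,"ty":0,"tz":-120,"turn":0},{"tx":0,"ty":0,"tz":-180,"turn":0},{"tx":0,"ty":0,"tz":-240,"turn":0}]';python3 -m crank '[{"tx":0,"ty":0,"tz":-50,"turn":1},{"tx":0,"ty":0,"tz":-55,"turn":2},{"tx":0,"ty":0,"tz":-55,"turn":3.3},{"tx":0,"ty":0,"tz":-55,"turn":3.3}]';  python3 t.py; python3 -c "
from h import *
cgo(-32,0,300)"
```

```text
time: 28.4
position: [0.5622, 0.3168, 0.0313]
tool_rot: [2.045, 2.384, 0.005]
ft_force: [0.1, -0.2, 0.5]
grip_width: 1.003
grip_force: 0.0
time: 29.02
position: [0.5611, 0.3158, 0.0293]
tool_rot: [2.045, 2.385, 0.0]
ft_force: [-1.3, -1.2, 4.5]
grip_width: 0.687
grip_force: 3.0
time: 29.65
position: [0.5607, 0.3157, 0.2719]
tool_rot: [2.044, 2.385, 0.002]
ft_force: [0.3, 0.5, -0.4]
grip_width: 0.693
grip_force: 3.0
time: 30.15
position: [0.5608, 0.3158, 0.3248]
tool_rot: [2.364, 2.068, 0.001]
ft_force: [0.7, 0.1, -0.6]
grip_width: 0.687
grip_force: 3.0
n 4504
6 24 x -6 1
14 2711 x -6 8
22 362 x 7 8
30 301 x 6 7
38 251 x 5 6
46 233 x 4 5
54 207 x 3 4
62 169 x 2 3
70 176 x 1 2
78 70 x -0 1
face normal [-1.   -0.    0.04] angle of face from vertical deg 2.4 mean [ 2.6 -0.  28.4]
case frame now [353.9  -1.1 324.4]
at [560.8 315.8 324.4] clos -7.6 j7 -0.87 -> tx -385.9 ty -3.8 tz 24.4 turn 0.08 tilt [ 0. -0. -1.]
```

```bash
python3 -m crank '[{"tx":-50,"ty":0,"tz":0,"turn":0},{"tx":-110,"ty":0,"tz":0,"turn":0},{"tx":-170,"ty":0,"tz":0,"turn":0},{"tx":-230,"ty":-2,"tz":0,"turn":0},{"tx":-290,"ty":-3,"tz":0,"turn":0}]'; python3 -m crank '[{"tx":-40,"ty":-1,"tz":0,"turn":0},{"tx":-75,"ty":-1,"tz":0,"turn":0},{"tx":-95,"ty":-1,"tz":50,"turn":0},{"tx":-96,"ty":-1,"tz":110,"turn":0},{"tx":-96,"ty":-1,"tz":160,"turn":0}]';python3 -m crank '[{"tx":0,"ty":0,"tz":0,"turn":0},{"tx":0,"ty":0,"tz":0,"turn":0}]'; python3 t.py; python3 -c "
from h import *
cgo(-32,0,120)"
```

```text
time: 30.82
position: [0.5183, 0.027, 0.324]
tool_rot: [2.363, 2.069, -0.0]
ft_force: [1.4, 0.3, -1.1]
grip_width: 0.686
grip_force: 3.0
time: 31.45
position: [0.5044, -0.0666, 0.1619]
tool_rot: [-2.364, -2.068, 0.001]
ft_force: [0.5, -0.6, 0.1]
grip_width: 0.687
grip_force: 3.0
time: 31.7
position: [0.5065, -0.0661, 0.1659]
tool_rot: [2.363, 2.067, 0.003]
ft_force: [0.0, 0.4, -0.8]
grip_width: 0.689
grip_force: 3.0
n 5976
6 144 x 2 8
14 2679 x -6 9
22 622 x 9 11
30 526 x 10 11
38 461 x 11 12
46 411 x 12 13
54 373 x 13 14
62 334 x 14 15
70 278 x 15 16
78 148 x 15 16
face normal [-0.97 -0.    0.24] angle of face from vertical deg 13.9 mean [ 7.6  0.  32.5]
case frame now [-31.9  -1.  166.6]
at [507.  -66.2 166.6] clos -7.7 j7 -0.11 -> tx -0.1 ty -1.2 tz 46.6 turn 0.06 tilt [ 0.004 -0.001 -1.   ]
```

```bash
python3 -m crank '[{"tx":-8,"ty":-1,"tz":0,"turn":0},{"tx":-8,"ty":-1,"tz":20,"turn":0},{"tx":-8,"ty":-1,"tz":42,"turn":0},{"tx":-8,"ty":-1,"tz":42,"turn":0},{"tx":-8,"ty":-1,"tz":42,"turn":0}]'; python3 -m crank '[{"tx":0,"ty":0,"tz":8,"turn":0},{"tx":1,"ty":0,"tz":16,"turn":0},{"tx":2,"ty":0,"tz":24,"turn":0},{"tx":4,"ty":0,"tz":32,"turn":0},{"tx":4,"ty":0,"tz":32,"turn":0}]';  python3 -c "
from h import *
cgo(-36,0,86)"; python3 t.py
```

```text
time: 32.38
position: [0.504, -0.0744, 0.1233]
tool_rot: [2.365, 2.065, 0.002]
ft_force: [0.3, -0.6, -1.7]
grip_width: 0.687
grip_force: 3.0
time: 33.0
position: [0.5034, -0.0697, 0.0892]
tool_rot: [-2.365, -2.067, 0.001]
ft_force: [-0.2, -0.2, -1.0]
grip_width: 0.689
grip_force: 3.0
case frame now [-35.9   2.2  89.2]
at [503.4 -69.7  89.2] clos -7.7 j7 -0.16 -> tx -0.2 ty 2.2 tz 3.1 turn 0.06 tilt [-0.001  0.    -1.   ]
n 4868
6 1737 x -5 39
14 652 x 9 10
22 535 x 9 11
30 469 x 10 11
38 416 x 11 12
46 1058 x -33 12
face normal [0.55 0.01 0.84] angle of face from vertical deg 57.0 mean [ 9.9 -0.1 27.2]
```

```bash
python3 -m crank '[{"tx":0,"ty":1,"tz":2,"turn":0},{"tx":0,"ty":2,"tz":4,"turn":0},{"tx":0,"ty":2,"tz":5,"turn":0},{"tx":0,"ty":2,"tz":5,"turn":0}]'; python3 -m crank '[{"tx":0,"ty":0,"tz":0,"turn":0},{"tx":0,"ty":0,"tz":0,"turn":0},{"tx":0,"ty":0,"tz":0,"turn":0}]' 76; python3 -m crank '[{"tx":0,"ty":0,"tz":-20,"turn":0},{"tx":0,"ty":0,"tz":-40,"turn":0},{"tx":-5,"ty":0,"tz":-80,"turn":0},{"tx":-10,"ty":0,"tz":-140,"turn":0},{"tx":-10,"ty":0,"tz":-190,"turn":0}]'
cat > chk.py <<'E'
from h import *
im,d=snap('wrist','w6.png')
q=cloud('wrist',d).reshape(-1,3)*1000
a=np.radians(YAW);w=q-[CX,CY,0];x=w[:,0]*np.cos(a)+w[:,1]*np.sin(a);y=-w[:,0]*np.sin(a)+w[:,1]*np.cos(a);z=q[:,2]
m=(abs(z-76)<6)&(abs(x)<66)&(abs(y)<40)
print(np.histogram(x[m],bins=np.arange(-66,70,4)),z[m].max())
for c in(51,23,-5,-33):
    k=m&(abs(x-c)<14); print(c,x[k].mean(),y[k].mean(),np.percentile(z[k],[5,50,95]))
m=(z>100)&(x>60)&(x<140)&(abs(y)<60)
for b in range(100,215,10):
    k=m&(abs(z-b)<5)
    if k.sum()>5: print(b,k.sum(),x[k].min())
m=(z>15)&(y<-79)&(y>-190)&(abs(x+25)<25)
print('hasp x',np.percentile(x[m],[2,98]),'y',np.percentile(y[m],[2,98]),'z',np.percentile(z[m],[2,98]))
for r in ctrl.mark_of('wrist','hasp_tip')+ctrl.mark_of('wrist','lid_tab'): print(np.round(r['xyz'],3),r['confidence'])
cgo(0,0,200)
E
python3 chk.py
```

```text
time: 33.55
position: [0.5052, -0.0703, 0.0847]
tool_rot: [-2.366, -2.066, 0.001]
ft_force: [-3.8, 1.7, 5.0]
grip_width: 0.687
grip_force: 3.0
time: 33.92
position: [0.506, -0.0705, 0.0848]
tool_rot: [2.366, 2.066, 0.001]
ft_force: [0.0, 0.9, 0.1]
grip_width: 0.859
grip_force: 0.0
time: 34.55
position: [0.5045, -0.0808, 0.2771]
tool_rot: [2.366, 2.065, 0.001]
ft_force: [1.1, -0.3, 0.9]
grip_width: 0.874
grip_force: 0.0
(array([  0,   0,   0,   0,   0,   0,  15,   1,   2,   2, 110,   0,   0,
        11,   4,   3,   1,  11,  43,   0,   0,   5,   5,   3,   9,   4,
        35,   3,   4,   4,  23,   0,   0]), array([-66, -62, -58, -54, -50, -46, -42, -38, -34, -30, -26, -22, -18,
       -14, -10,  -6,  -2,   2,   6,  10,  14,  18,  22,  26,  30,  34,
        38,  42,  46,  50,  54,  58,  62,  66])) 81.99576674192998
51 46.63898711653438 1.6505503991605441 [78.85349137 81.52890925 81.90774373]
23 28.18182484154012 11.099760143136413 [81.21533632 81.72695424 81.9572153 ]
-5 2.2889608415503933 -3.5150241157006143 [77.72161666 79.35988337 81.88330369]
-33 -25.00258547936232 -2.0981451878111823 [70.36887259 75.54397263 81.88862078]
180 525 88.1399220069889
190 474 88.64545180858592
hasp x [-38.6014802  -10.31802278] y [-146.46193035  -79.91013303] z [ 37.65569598 339.37489312]
[ 0.641 -0.08   0.078] 0.7
case frame now [-46.1  -2.1 277.9]
at [506.1 -80.4 277.9] clos -7.7 j7 -0.04 -> tx 46.2 ty -2.4 tz 77.8 turn 0.05 tilt [ 0.006 -0.002 -1.   ]
```

View pics/w6.png

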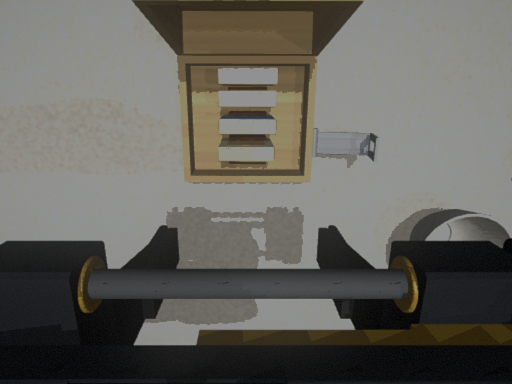

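```bash
cat > chk2.py <<'E'
from h import *
for cam in ('wrist','top'):
    im,d=ctrl.get_image(cam)
    q=cloud(cam,d).reshape(-1,3)*1000
    a=np.radians(YAW);w=q-[CX,CY,0];x=w[:,0]*np.cos(a)+w[:,1]*np.sin(a);y=-w[:,0]*np.sin(a)+w[:,1]*np.cos(a);z=q[:,2]
    m=(abs(x)<69)&(abs(y)>69)&(abs(y)<75)&(abs(z-42)<12);print(cam,'rim z',m.sum(),np.median(z[m]))
    m=(z>62)&(z<95)&(abs(x)<66)&(abs(y)<26)
    for c in(51,23,-5,-33):
        k=m&(abs(x-c)<14); 
        if k.sum()>9:
            t=np.percentile(z[k],80);j=k&(z>t-6);print(c,k.sum(),'top z %.1f'%t,'x',np.percentile(x[j],[5,50,95]).round(1))
cgo(-70,0,250)
E
python3 chk2.py
```

```text
wrist rim z 1080 38.47814053051934
51 912 top z 75.3 x [40.2 47.7 55.1]
23 842 top z 75.2 x [18.6 25.6 33.3]
-5 842 top z 75.2 x [-9.8 -2.4  5.4]
-33 824 top z 75.2 x [-38.7 -30.5 -23.1]
top rim z 88 39.62928965682833
51 100 top z 77.6 x [42.  49.2 56.5]
23 95 top z 77.9 x [20.2 27.3 34.5]
-5 94 top z 76.8 x [-7.7 -0.4  6.8]
case frame now [-46.2  -0.  274.3]
at [504.1 -80.3 274.3] clos -7.7 j7 -0.04 -> tx -23.8 ty -0.1 tz 24.3 turn 0.05 tilt [-0. -0. -1.]
```

```bash
python3 -m crank '[{"tx":0,"ty":0,"tz":-6,"turn":0},{"tx":50,"ty":0,"tz":-6,"turn":0},{"tx":110,"ty":0,"tz":-6,"turn":0},{"tx":160,"ty":0,"tz":-6,"turn":0},{"tx":181,"ty":0,"tz":-6,"turn":0}]' 0 20; python3 -m crank '[{"tx":0,"ty":0,"tz":0,"turn":0},{"tx":0,"ty":0,"tz":25,"turn":0},{"tx":0,"ty":0,"tz":50,"turn":0},{"tx":0,"ty":0,"tz":64,"turn":0},{"tx":0,"ty":0,"tz":64,"turn":0}]'; python3 -c "
from h import *
cgo(116,0,213)
for r in ctrl.mark_of('top','lid_tab')+ctrl.mark_of('side','lid_tab'): print(np.round(r['xyz'],3),r['confidence'])
print('pred',cs(105.7,0,190.6))"
```

```text
time: 35.42
position: [0.5278, 0.1031, 0.2801]
tool_rot: [-2.359, -2.071, 0.0]
ft_force: [1.1, -0.7, -0.7]
grip_width: 0.395
grip_force: 0.0
time: 36.05
position: [0.5281, 0.0978, 0.2158]
tool_rot: [-2.367, -2.064, 0.003]
ft_force: [0.2, -0.3, 0.1]
grip_width: 0.004
grip_force: 0.0
case frame now [133.4   1.  215.8]
at [528.1  97.8 215.8] clos -7.8 j7 -0.46 -> tx -17.4 ty 1.0 tz 2.8 turn 0.04 tilt [-0.002 -0.001 -1.   ]
[0.519 0.069 0.186] 0.83
[ 0.512 -0.039  0.007] 0.44
pred (np.float64(525.2105967714789), np.float64(70.171334865984), 190.6)
```

```bash
python3 -m crank '[{"tx":-17,"ty":1,"tz":0,"turn":0},{"tx":-33,"ty":1,"tz":0,"turn":0},{"tx":-53,"ty":1,"tz":-1,"turn":0},{"tx":-75,"ty":1,"tz":0,"turn":0},{"tx":-98,"ty":1,"tz":5,"turn":0}]'; python3 -m crank '[{"tx":-15,"ty":0,"tz":5,"turn":0},{"tx":-29,"ty":0,"tz":12,"turn":0},{"tx":-43,"ty":0,"tz":20,"turn":0},{"tx":-55,"ty":0,"tz":30,"turn":0},{"tx":-55,"ty":0,"tz":30,"turn":0}]'; python3 -c "
from h import *
cgo(-43,0,158)
snap('side','s7.png')
for r in ctrl.mark_of('top','lid_tab')+ctrl.mark_of('side','lid_tab'): print(np.round(r['xyz'],3),r['confidence'])
for t in(1,.9,.8,.7,.6): print(t,np.round(cs(71-154*np.cos(t)+12*np.sin(t),0,40+154*np.sin(t)+12*np.cos(t))))"
```

```text
time: 36.78
position: [0.5169, 0.0016, 0.213]
tool_rot: [2.365, 2.066, 0.003]
ft_force: [-0.0, 1.6, 0.2]
grip_width: 0.007
grip_force: 1.0
time: 37.4
position: [0.508, -0.054, 0.1804]
tool_rot: [-2.367, -2.063, 0.003]
ft_force: [0.5, -0.5, 0.3]
grip_width: 0.01
grip_force: 0.0
case frame now [-19.7  -0.2 180.4]
at [508.  -54.  180.4] clos -7.8 j7 -0.14 -> tx -23.3 ty -0.2 tz 22.4 turn 0.03 tilt [-0.003  0.    -1.   ]
[0.519 0.069 0.186] 0.83
[ 0.505 -0.065  0.159] 0.61
1 [510. -37. 176.]
0.9 [508. -50. 168.]
0.8 [507. -62. 159.]
0.7 [505. -73. 148.]
0.6 [504. -83. 137.]
```

```bash
python3 -m crank '[{"tx":-12,"ty":0,"tz":11,"turn":0},{"tx":-24,"ty":0,"tz":23,"turn":0},{"tx":-35,"ty":0,"tz":36,"turn":0},{"tx":-45,"ty":0,"tz":49,"turn":0},{"tx":-51,"ty":0,"tz":63,"turn":0}]'; python3 -m crank '[{"tx":-6,"ty":0,"tz":14,"turn":0},{"tx":-10,"ty":0,"tz":26,"turn":0},{"tx":-12,"ty":0,"tz":36,"turn":0},{"tx":-12,"ty":0,"tz":44,"turn":0},{"tx":-12,"ty":0,"tz":44,"turn":0}]'; python3 -c "
from h import *
cgo(-83,0,70)
ctrl.get_image('top');ctrl.get_image('side')
for r in ctrl.mark_of('top','lid_tab')+ctrl.mark_of('side','lid_tab'): print(np.round(r['xyz'],3),r['confidence'])
print(cs(-83,0,52))"
```

```text
time: 38.17
position: [0.5016, -0.1042, 0.1175]
tool_rot: [-2.367, -2.065, 0.002]
ft_force: [-0.5, -3.9, 3.3]
grip_width: 0.008
grip_force: 2.2
time: 38.8
position: [0.5002, -0.1158, 0.0739]
tool_rot: [2.366, 2.066, -0.002]
ft_force: [1.1, -5.2, -3.0]
grip_width: 0.003
grip_force: 2.5
case frame now [-82.   -1.1  73.9]
at [ 500.2 -115.8   73.9] clos -7.8 j7 -0.09 -> tx -1.0 ty -1.1 tz 3.9 turn 0.05 tilt [-0.001 -0.001 -1.   ]
[ 0.442  0.404 -0.001] 0.5
[ 0.497 -0.12   0.049] 0.81
(np.float64(498.9486326203146), np.float64(-116.69224970555034), 52)
```

```bash
python3 -m crank '[{"tx":-4,"ty":0,"tz":2,"turn":0},{"tx":-4,"ty":0,"tz":4,"turn":0},{"tx":-4,"ty":0,"tz":6,"turn":0},{"tx":-4,"ty":0,"tz":8,"turn":0},{"tx":-4,"ty":0,"tz":8,"turn":0}]'; python3 -m crank '[{"tx":0,"ty":0,"tz":2,"turn":0},{"tx":0,"ty":0,"tz":2,"turn":0}]';python3 -c "
from h import *
cgo(-83,0,70)
"
```

```text
time: 39.62
position: [0.5002, -0.1182, 0.071]
tool_rot: [-2.365, -2.067, 0.004]
ft_force: [-14.0, 1.8, 33.1]
grip_width: 0.006
grip_force: 16.9
time: 39.88
position: [0.5003, -0.1183, 0.0709]
tool_rot: [2.365, 2.067, -0.005]
ft_force: [-18.4, 3.4, 47.5]
grip_width: 0.001
grip_force: 23.9
case frame now [-84.4  -1.5  70.9]
at [ 500.3 -118.3   70.9] clos -7.7 j7 -0.09 -> tx 1.4 ty -1.5 tz 0.9 turn 0.06 tilt [-0.002 -0.002 -1.   ]
```

```bash
python3 -m crank '[{"tx":0,"ty":0,"tz":-20,"turn":0},{"tx":0,"ty":0,"tz":-60,"turn":0},{"tx":0,"ty":20,"tz":-100,"turn":0},{"tx":30,"ty":70,"tz":-100,"turn":0},{"tx":59,"ty":120,"tz":-100,"turn":0}]'; python3 -m crank '[{"tx":0,"ty":55,"tz":0,"turn":0},{"tx":0,"ty":65,"tz":0,"turn":0},{"tx":0,"ty":65,"tz":0,"turn":0}]';python3 -c "
from h import *
cgo(-25,-170,78)
ctrl.get_image('top');ctrl.get_image('side')
for c in('top','side'):
  for q in ('hasp_tip','lid_tab'):
    for r in ctrl.mark_of(c,q): print(c,q,np.round(r['xyz'],3),r['confidence'])
for t in(1.5,1.4,1.3): print(t,np.round(cs(-25,-80-66*np.sin(t)+40*np.cos(t),28+66*np.cos(t)+40*np.sin(t))))
"
```

```text
time: 40.5
position: [0.6287, -0.076, 0.1658]
tool_rot: [2.366, 2.064, 0.002]
ft_force: [0.1, -0.0, 1.2]
grip_width: 0.003
grip_force: 0.0
time: 40.88
position: [0.691, -0.0845, 0.1639]
tool_rot: [-2.364, -2.066, 0.0]
ft_force: [-1.4, 0.1, 0.1]
grip_width: 0.005
grip_force: 0.0
case frame now [ -24.4 -185.7  163.9]
at [691.  -84.5 163.9] clos -7.7 j7 -0.24 -> tx -0.6 ty -15.5 tz 85.9 turn 0.06 tilt [-0.002  0.002 -1.   ]
top hasp_tip [ 0.645 -0.08   0.081] 0.58
top lid_tab [ 0.498 -0.12   0.05 ] 0.92
side hasp_tip [ 0.642 -0.078  0.08 ] 0.47
side lid_tab [ 0.498 -0.118  0.052] 0.95
1.5 [649. -79.  73.]
1.4 [644. -78.  79.]
1.3 [639. -78.  84.]
```

```bash
python3 -m crank '[{"tx":0,"ty":-10,"tz":40,"turn":0},{"tx":0,"ty":-15,"tz":86,"turn":0},{"tx":0,"ty":-15,"tz":86,"turn":0},{"tx":0,"ty":-15,"tz":86,"turn":0}]'; python3 -m crank '[{"tx":0,"ty":-13,"tz":0,"turn":0},{"tx":0,"ty":-17,"tz":-6,"turn":0},{"tx":0,"ty":-21,"tz":-12,"turn":0},{"tx":0,"ty":-26,"tz":-17,"turn":0},{"tx":0,"ty":-30,"tz":-21,"turn":0}]'; python3 -m crank '[{"tx":0,"ty":-9,"tz":-6,"turn":0},{"tx":0,"ty":-18,"tz":-11,"turn":0},{"tx":0,"ty":-28,"tz":-14,"turn":0},{"tx":0,"ty":-38,"tz":-16,"turn":0},{"tx":0,"ty":-38,"tz":-16,"turn":0}]';python3 -c "
from h import *
cgo(-25,-132,79)
ctrl.get_image('top');ctrl.get_image('side')
for c in('top','side'):
  for q in ('hasp_tip','lid_tab'):
    for r in ctrl.mark_of(c,q): print(c,q,np.round(r['xyz'],3),r['confidence'])
for t in(1,.7,.6,.4): print(t,np.round(cs(-25,-80-66*np.sin(t)+40*np.cos(t),28+66*np.cos(t)+40*np.sin(t))))
"
```

```text
time: 41.68
position: [0.6776, -0.0836, 0.081]
tool_rot: [2.365, 2.065, 0.003]
ft_force: [0.0, -0.3, 0.1]
grip_width: 0.007
grip_force: 0.0
time: 42.3
position: [0.6475, -0.0795, 0.1009]
tool_rot: [2.365, 2.065, 0.003]
ft_force: [2.6, -0.6, 0.8]
grip_width: 0.003
grip_force: 1.2
time: 42.92
position: [0.6114, -0.0745, 0.1202]
tool_rot: [2.362, 2.062, 0.007]
ft_force: [1.7, -1.2, 14.5]
grip_width: 0.005
grip_force: 6.1
case frame now [ -25.6 -105.4  120.2]
at [611.4 -74.5 120.2] clos -7.7 j7 -0.24 -> tx 0.5 ty 26.3 tz 41.4 turn 0.05 tilt [ 0.007 -0.002 -1.   ]
side hasp_tip [ 0.604 -0.073  0.106] 0.6
side hasp_tip [ 0.498 -0.116  0.054] 0.43
side lid_tab [ 0.5   -0.119  0.05 ] 0.83
side lid_tab [ 0.745 -0.224 -0.003] 0.45
side lid_tab [0.74  0.228 0.001] 0.43
1 [620. -75.  97.]
0.7 [598. -72. 104.]
0.6 [590. -71. 105.]
0.4 [575. -69. 104.]
```

```bash
python3 -m crank '[{"tx":0,"ty":10,"tz":-12,"turn":0},{"tx":0,"ty":50,"tz":-12,"turn":0},{"tx":0,"ty":50,"tz":10,"turn":0},{"tx":0,"ty":50,"tz":44,"turn":0},{"tx":0,"ty":50,"tz":44,"turn":0}]'; python3 -m crank '[{"tx":0,"ty":-10,"tz":0,"turn":0},{"tx":0,"ty":-20,"tz":0,"turn":0},{"tx":0,"ty":-30,"tz":0,"turn":0},{"tx":0,"ty":-40,"tz":0,"turn":0},{"tx":0,"ty":-50,"tz":0,"turn":0}]';  python3 -c "
from h import *
cgo(-25,-98,79)
ctrl.get_image('top');ctrl.get_image('side')
for c in('top','side'):
  for q in ('hasp_tip',):
    for r in ctrl.mark_of(c,q): print(c,q,np.round(r['xyz'],3),r['confidence'])
for t in(.6,.4,.2,.1,0): print(t,np.round(cs(-25,-80-66*np.sin(t)+40*np.cos(t),28+66*np.cos(t)+40*np.sin(t))))
"
```

```text
time: 43.85
position: [0.6542, -0.0808, 0.0673]
tool_rot: [-2.36, -2.062, 0.011]
ft_force: [-0.9, -0.1, 0.4]
grip_width: 0.006
grip_force: 0.0
time: 44.48
position: [0.612, -0.0746, 0.0763]
tool_rot: [2.361, 2.062, 0.009]
ft_force: [2.2, -0.6, 1.6]
grip_width: 0.003
grip_force: 0.8
case frame now [ -25.6 -106.1   76.3]
at [612.  -74.6  76.3] clos -7.7 j7 -0.27 -> tx 0.6 ty -8.1 tz -2.8 turn 0.05 tilt [ 0.009 -0.002 -1.   ]
side hasp_tip [ 0.553 -0.065  0.101] 0.54
0.6 [590. -71. 105.]
0.4 [575. -69. 104.]
0.2 [560. -67. 101.]
0.1 [553. -66.  98.]
0 [547. -65.  94.]
```

Push the rest until contact, gently.

```bash
python3 -m crank '[{"tx":0,"ty":-3,"tz":0,"turn":0},{"tx":0,"ty":-6,"tz":0,"turn":0},{"tx":0,"ty":-9,"tz":0,"turn":0},{"tx":0,"ty":-11,"tz":0,"turn":0},{"tx":0,"ty":-11,"tz":0,"turn":0}]';  python3 -c "
from h import *
cgo(-25,-98,79)
ctrl.get_image('side');print([np.round(r['xyz'],3) for r in ctrl.mark_of('side','hasp_tip')])"
```

```text
time: 45.3
position: [0.6026, -0.0735, 0.0725]
tool_rot: [2.361, 2.062, 0.012]
ft_force: [12.9, -1.3, -7.2]
grip_width: 0.004
grip_force: 5.7
case frame now [-25.8 -96.6  72.5]
at [602.6 -73.5  72.5] clos -7.7 j7 -0.26 -> tx 0.8 ty 1.5 tz -6.5 turn 0.05 tilt [ 0.01 -0.   -1.  ]
[array([ 0.547, -0.064,  0.096])]
```

```bash
python3 -m crank '[{"tx":0,"ty":-2,"tz":0,"turn":0},{"tx":0,"ty":-3,"tz":0,"turn":0},{"tx":0,"ty":-3,"tz":0,"turn":0}]'; python3 -m crank '[{"tx":0,"ty":15,"tz":0,"turn":0},{"tx":0,"ty":40,"tz":0,"turn":0},{"tx":0,"ty":60,"tz":-40,"turn":0},{"tx":0,"ty":60,"tz":-90,"turn":0},{"tx":0,"ty":60,"tz":-150,"turn":0}]'; python3 -m crank '[{"tx":-60,"ty":0,"tz":-30,"turn":0},{"tx":-110,"ty":0,"tz":-30,"turn":0},{"tx":-110,"ty":0,"tz":-30,"turn":0}]'; python3 -c "
from h import *
ctrl.get_image('side');im,d=ctrl.get_image('top')
for c in('top','side'):
  for q in('hasp_tip','lid_tab'): print(c,q,[(np.round(r['xyz'],3),round(r['confidence'],2)) for r in ctrl.mark_of(c,q)])
q=cloud('top',d).reshape(-1,3)*1000
a=np.radians(YAW);w=q-[CX,CY,0];x=w[:,0]*np.cos(a)+w[:,1]*np.sin(a);y=-w[:,0]*np.sin(a)+w[:,1]*np.cos(a);z=q[:,2]
m=(abs(x)<60)&(abs(y)<60)&(z>60)&(z<130)
for b in(-50,-20,10,40): k=m&(abs(x-b)<10)&(y>-30);print(b,k.sum(),np.median(z[k]))
k=(abs(x+25)<11)&(abs(y+60)<35)&(z>60)&(z<140)
for b in range(-90,-25,6): j=k&(abs(y-b)<3);print(b,j.sum(),np.round(np.median(z[j]),1) if j.sum() else '')
i=im[150:260,195:315,::-1];cv2.imwrite('pics/f.png',cv2.resize(i,None,fx=5,fy=5,interpolation=cv2.INTER_CUBIC))
for n in ['phone','eraser','water_cup','paper_bowl','pencil_case','glue','sharpener']: print(n,[np.round(r['xyz'],3) for r in ctrl.mark_of('top',n)][:1])
"
```

```text
time: 45.78
position: [0.6023, -0.0734, 0.0731]
tool_rot: [2.358, 2.059, 0.019]
ft_force: [19.4, -2.5, -9.0]
grip_width: 0.007
grip_force: 8.5
time: 46.4
position: [0.6533, -0.0803, 0.2213]
tool_rot: [-2.363, -2.065, 0.004]
ft_force: [0.7, -0.4, 0.4]
grip_width: 0.006
grip_force: 0.0
time: 46.78
position: [0.6378, -0.1971, 0.251]
tool_rot: [2.376, 2.054, -0.007]
ft_force: [0.4, -0.1, 0.7]
grip_width: 0.006
grip_force: 0.0
top hasp_tip [(array([ 0.55 , -0.067,  0.092]), 0.47)]
top lid_tab [(array([ 0.499, -0.118,  0.048]), 0.91)]
side hasp_tip [(array([ 0.548, -0.066,  0.096]), 0.6), (array([ 0.67 , -0.43 , -0.002]), 0.37)]
side lid_tab [(array([ 0.5  , -0.118,  0.052]), 0.95)]
-50 206 87.71410297979054
-20 208 87.49588145531928
10 208 87.51635556622327
40 209 87.5819982117847
-90 0 
-84 3 90.8
-78 15 93.0
-72 17 93.3
-66 14 91.9
-60 13 94.8
-54 16 90.4
-48 16 91.5
-42 16 93.4
-36 15 87.3
-30 15 87.5
phone [array([ 0.665, -0.425, -0.003])]
eraser [array([0.441, 0.402, 0.   ])]
water_cup []
paper_bowl [array([0.554, 0.497, 0.001])]
pencil_case [array([0.554, 0.498, 0.002])]
glue [array([ 0.526, -0.517,  0.001])]
sharpener [array([ 0.513, -0.038, -0.   ])]
```

View pics/f.png

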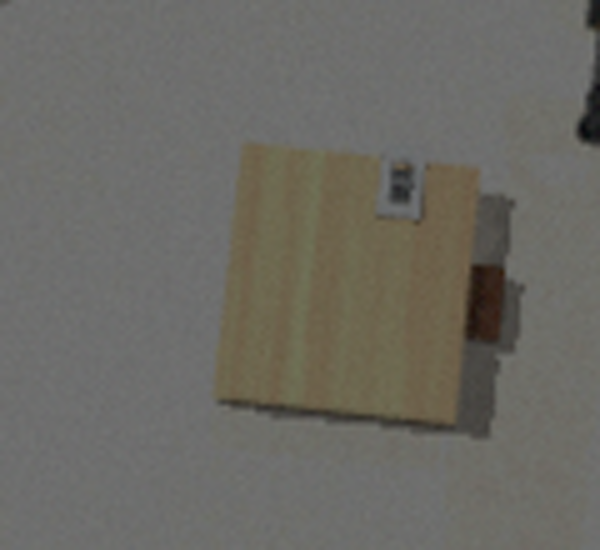

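The lid is flat at about 88 mm. The hasp tongue, near pixel (400,185), lies flat on it over the staple at about 93 mm, so I'm handing in.

```bash
python3 -m crank '[{"tx":0,"ty":0,"tz":0,"turn":0},{"tx":0,"ty":0,"tz":0,"turn":0},{"tx":0,"ty":0,"tz":0,"turn":0},{"tx":0,"ty":0,"tz":0,"turn":0}]'; python3 -c "
from bench import ctrl
print(ctrl.close_job())"
```

```text
time: 47.92
position: [0.6398, -0.1896, 0.2518]
tool_rot: [2.366, 2.066, -0.0]
ft_force: [-0.7, -0.7, 0.2]
grip_width: 0.006
grip_force: 0.0
the job is handed in; nothing more can be done
None
```

All four canvases stand upright in their own bays, the lid is closed, the hasp lies over the staple, and the job is handed in at about 48 s; the hand-in gave no verdict, and I did not get a final position check on the cup, bowl or sharpener.

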